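# Hook the chamber cover in, swing it shut and ratchet the clamp tight

## Robot

A 7-joint arm with a two-finger parallel gripper is mounted at the origin on the work surface. World frame = base frame: x ahead of the robot, y to its left, z up, the work surface at z = 0. Lengths are in m, angles in degrees, forces in N, time in s.
With the tool pointing down it reaches from about 0.425 to 0.875 m from the base axis. Payload 4.7 kg.
Tool frame: the origin (TCP) lies at the very end of the fingers, on their centre line; the grasp point (between the pads) lies 19 mm behind it; z points along the fingers, y is the line along which they close (so a half turn about z gives the same grasp; the last joint's range is limited). The gripper opens to 87 mm and grips with 3 to 60 N. Pads are 19 mm wide; open, the fingers measure 117 mm over their backs; the gripper's body (75 mm by 190 mm) begins 51 mm behind the grasp point.
Start: joints at [-68.119, 18.392, -4.016, 83.108, 1.295, 78.541, -3.26], TCP at [0.234, 0.607, 0.223] pointing down, gripper open.
Joint ranges: [-163.93, 163.93], [-17.29, 119.83], [-79.2, 71.16], [3.27, 140.29], [-89.18, 269.18], [5.43, 117.66], [-154.24, 154.24]. Speed limits (degrees/s): [147.25, 147.25, 180, 180, 180, 180, 180].

## Interface

Orientations are given as [roll, pitch, yaw] about the fixed x, y, z axes, in that order (R = Rz(yaw) Ry(pitch) Rx(roll)).
In Python, from cell import get_obs, read_camera, sign_off, silhouettes gives the robot as it stands.
- The arm moves only by the tool play_rows, never from a script. Its argument "steps" is a list that holds one entry, the list of rows, each a list of 7 numbers: the shift along the tool's x, y, z in m, then the turn, a rotation vector about the tool's x, y, z in rad, then the finger opening in m, from 0 to 0.087. A call has 1 to 12 rows; each row shifts and turns the commanded pose from where the row before left it, along the tool's axes as they then stand; what a row does not reach is not made up. A row lasts 1/10 s, in which the tool goes at most 50 mm and 8.59 degrees, less where a joint would pass 70% of its speed; a pose out of reach is approached as far as the arm can. A call is refused whole if a number of a shift passes 0.05 or a number of a turn 0.15, either way. A call with a gripper value outside its range is refused whole. The fingers move at their own pace and stop on an object; "force" is the grip in N (left out, the last holds). Time passes only in rows, so rows that do not move let the fingers close. It gives the time, the measured TCP pose, the force, the opening and the grip force at its end, in the units of the state.
- get_obs(): the state, without advancing time (a new reading comes with each control period).
- read_camera(name): name is "side" or "top"; returns a dict with "frame" (480x640x3 uint8, red, green, blue), "intrinsics" (3x3 intrinsics, pixels), "k1" (the pictures are not rectified: a ray, as slopes to the right and down, at radius r is drawn at 1 + k1 r^2 times it, then the intrinsics apply), "view" (4x4, takes a point from world to camera coordinates). Camera axes: x right, y up, looking along -z (the intrinsics and any distortion apply to the point x, -y, -z); pixel columns grow to the right and rows downward; lengths in m; the calibration is good to about 2 mm. A picture is of the moment at which its call begins. There is no depth.
- sign_off(): hands the job in; it is judged then, once.
Trained networks look in the newest picture that a camera, given by its name, has taken for a name from the list of things; names that differ only in an ending like _2 or _b are one class to them, and where a whole thing is asked for, a point or a joint stands for the part that bears it (a point fixed in the world has none). Each returns a list of dicts, best first, with "p" (0 to 1); they miss things now and then, are a little off and sometimes report something else, mostly with a low value. They report only what shows in the picture. A call takes as long as a camera call. They do not tell look-alikes from the thing itself.
- silhouettes(camera, name): "pixels" (480x640 bool, what is visible of it) and "extent" ([left, top, right, bottom] in pixels, round what is visible of it).
The state is a dict: "time_s": time; "qpos": joint angles; "joint_velocities": joint speeds; "effort": joint torques, N m; "tool_pos": TCP position; "tool_rot": TCP orientation; "force": force on the tool from outside, world axes, zero at the start; "wrist_torque": the same for the moment, N m; "grip_width": finger opening in m; "grasp_force": force on a finger pad.
Only numpy, scipy, OpenCV 4.12 (cv2) and the standard library are available. Lean on these libraries where they do the work, as an engineer would, in place of code of your own. Each camera call takes 0.05 s, during which the arm holds its last target. There are 200 camera calls.

## Task

Close the degassing chamber: pick up the cover lying on the bench, hook its tongue in at a tilt under the wine-red lip and swing it down until it lies flat on the rim. Then swing the orange-knobbed ratchet lever back and forth to drive the clamp jaw against the cover's edge until it is firmly tight (the lever turns stiff), but do not overtighten; move the jaw and wheel with the lever only. Let go of everything and do not disturb the bottle, beaker and timer.

Things in the scene. Friction and masses are not known exactly. Their poses are not given: they have to be found in the camera images.
- chamber: White degassing chamber fixed to the bench, a wine-red lip at its robot-side end, a ratchet clamp at the other. Origin: centre of its underside. x axis: from lip (-x) to clamp (+x); z up. Outside x +-65, y +-55 mm, 50 tall. Past it, on a 12 mm plate, are the jaw (on y = 0) and the ratchet (axis x 140, y 95 mm).
- rim (a point): centre of the chamber's opening at rim height (chamber z = 50 mm), axes as the chamber's. Opening 110 (x) by 90 mm (y), 38 deep. When seated the cover's origin is here in height and within 6 mm in x and y (before clamping x -4 to +6; the clamp pushes it to -4), axes parallel.
- slot (a point): mouth of the slot under the lip, middle of its floor (chamber x -70, z 50 mm). The floor is a flat ledge level with the rim. The lip bar covers chamber x -70 to -88, underside 12 mm above the ledge, top 22 above. Slot 18 mm deep to a solid wall (x = -88), 86 wide in y between two posts.
- cover: Loose grey metal cover, 0.3 to 0.5 kg, starts flat on the bench, lying on its plug. Origin: centre of the underside of its plate, which is 128 (x) by 104 (y) by 8 mm (z 0 to 8). Handle on top: black rib along x, 60 long, 14 wide (y), z 8 to 42 mm, to be pinched across y.
- tongue (a point): middle of the tip of the cover's tongue: steel, 60 mm wide (y), 5 thick (cover z 0 to 5), standing out 20 mm from the plate's -x end (tip at cover x = -84). It goes into the slot under the lip.
- plug (a point): centre of the underside of the black plug below the cover's plate: 98 (x) by 78 (y) by 8 mm (cover z -8 to 0). It drops into the opening with 6 mm play all round. If the cover is held flat it meets the rim before the tongue is under the lip, so hook in with the far end raised (about 20 degrees).
- grip (a point): grasp point on the cover's handle rib (cover x = 0, y = 0, z = 30 mm)
- far_edge (a point): middle of the cover's plate edge opposite the tongue (cover x = 64, z = 4 mm): the clamp pad presses here, towards the tongue.
- lever (a joint): ratchet lever angle: 0 = fully back towards the lip end, 1.1 = fully away; at 0.55 it points along the chamber's +y. Growing (clockwise from above, knob towards chamber +x) drives the wheel; the way back is free, the pawl clicking over the teeth, a second pawl holding the wheel. It stays where left; alone it needs about 1 N at the knob.
- knob (a point): middle of the orange knob on the lever's end: upright cylinder 22 mm in diameter, 46 tall; its middle is 103, its top 126 mm above the bench, and it is 115 mm from the lever's axis. The steel lever bar is below it, top at 76 mm.
- lever_pivot (a point): point on the upright axis of lever and wheel, at the height of the knob's middle (chamber x 140, y 95, z 103 mm). When the lever is let go the ratchet may slip back up to one notch: up to 19 N less on the cover. 7.5 to 10 N of push at the knob is well tight.
- wheel: steel ratchet wheel, 98 mm in diameter, under the lever; 20 teeth: 0.314 rad and 5.7 mm of jaw travel a notch. Turns only clockwise from above (tightening), moving the jaw 18 mm per radian. Must not be turned by touch; only by the lever. As the pawl catches a tooth, a brief bump of up to 7 N may be felt at the knob.
- jaw: wine-red clamp jaw, 56 mm wide, sliding towards the lip (chamber -x) as the wheel turns. Origin: bottom middle of its front face, at chamber z = 25 mm. A hood 17 mm long overhangs its front and passes 3 mm over the cover's plate. Starts clear of the cover. Must not be pushed by the robot, only driven by the lever.
- pad: black rubber pad, 40 mm wide, 16 mm ahead of the jaw's front on springs (3.3 N per mm). Origin: bottom middle of its front face, chamber z = 50.5. It starts at chamber x 89 to 100 and meets the cover's edge at about 60 to 70. Then the springs shorten. Tight: 15 N (4.5 mm) or more left with the lever let go; over 90 N is too much. At the knob: about 1 to 2 N plus 0.16 N per N.
- bottle: bystander: amber bottle, 60 mm in diameter, 130 mm tall; origin at the centre of its underside
- beaker: bystander: glass beaker, 72 mm in diameter, 85 mm tall; origin at the centre of its underside
- timer: bystander: white bench timer, 60 x 80 x 35 mm; origin at the centre of its underside
Mind the look-alikes: they are no part of the job. Of the things like the cover, leave any that is purple or turquoise; of the rest the larger one is meant.

How it is judged (in metres and radians):
On the way, in this order (a step that is already met when the one before it is completed fails the run):
1. the cover's tongue is in the slot under the lip while the cover is still tilted (more than 5 degrees) (x of tongue in the frame of chamber below -0.074 m and z of tongue in the frame of chamber between 0.046 and 0.062 m and angle between cover's own z axis and vertical above 0.09 rad), for 0.1 s.
2. the cover lies flat on the rim, its tongue under the lip, the jaw's pad not yet on it (x of tongue in the frame of chamber below -0.074 m and z of cover in the frame of chamber below 0.0525 m and angle between cover's own z axis and vertical below 0.035 rad and contact force between pad and cover below 1 N), for 0.2 s.
3. the jaw's pad presses on the cover's edge with 15 N or more (contact force between pad and cover above 15 N), for 0.2 s.
At the end, for the whole second after the job is handed in: The cover lies flat on the rim (within 2.5 mm and 2 degrees) with its tongue at least 8 mm under the lip, at rest, and the jaw, held by the ratchet, presses its pad on the cover's edge with 15 N or more (x of tongue in the frame of chamber below -0.078 m and z of cover in the frame of chamber between 0.047 and 0.0525 m and angle between cover's own z axis and vertical below 0.035 rad and contact force between pad and cover above 15 N and linear speed of cover below 0.01 m/s); the robot touches nothing.
It fails at once if the clamp is overtightened: more than 90 N on the cover (contact force between pad and cover above 90 N).
It fails at once if the robot pushes the jaw by hand (contact force between any of the fingers, the arm and jaw above 3 N).
It fails at once if the robot turns the wheel by hand (contact force between any of the fingers, the arm and wheel above 3 N).
It fails at once if a bystander is pushed more than 30 mm or tipped (distance of any of bottle, beaker, timer from where it was at the start of the episode above 0.03 m or angle between any of bottle, beaker's own z axis and vertical above 0.4 rad).
It also fails if it takes over 72 s, if anything falls off the work surface, if the arm or the gripper's body presses on something with over 40 N, if the wrist force passes 120 N, or if a joint passes its speed limit or range.

## Working session

There is one attempt and no reset: what is moved stays moved. The work goes in short steps, Python scripts to look and compute and a tool call to move; the robot and the scene stay as the last step left them, time stands still between calls to the robot, and variables do not carry over. Pictures are saved under pics/ and viewed, at most 10 in all, crops included, and the job is handed in when it is done.

Besides the shell and the picture viewer there is one more tool, called after "Call:" as a command line: name --argument value ..., lists and objects as JSON in quotes. play_rows: Moves the arm, as the interface text tells. Its arguments: {"type":"object","properties":{"steps":{"type":"array","items":{"type":"array","items":{"type":"array","items":{"type":"number"}}}},"force":{"type":"number"}},"required":["steps"]}

```bash
mkdir -p pics; ls; cat > h.py <<'E'
import numpy as np, cv2
from cell import *
def shot(n,fn=None):
    c=read_camera(n)
    if fn: cv2.imwrite(fn,c["frame"][:,:,::-1])
    return c
def proj(c,P):
    P=np.atleast_2d(P); V=np.array(c["view"]);K=np.array(c["intrinsics"])
    q=P@V[:3,:3].T+V[:3,3]; s=np.c_[q[:,0]/-q[:,2],q[:,1]/q[:,2]]
    r2=(s**2).sum(1,keepdims=True); s=s*(1+c["k1"]*r2)
    return np.c_[s[:,0]*K[0,0]+K[0,2],s[:,1]*K[1,1]+K[1,2]]
def ray(c,uv):
    V=np.array(c["view"]);K=np.array(c["intrinsics"])
    d=np.array([(uv[0]-K[0,2])/K[0,0],(uv[1]-K[1,2])/K[1,1]]);s=d.copy()
    for _ in range(20): s=d/(1+c["k1"]*(s@s))
    R=V[:3,:3]; v=R.T@np.array([s[0],-s[1],-1]); return -R.T@V[:3,3], v/np.linalg.norm(v)
def onz(c,uv,z):
    o,d=ray(c,uv); return o+d*(z-o[2])/d[2]
E
python3 - <<'E'
from h import *
for n in ("top","side"):
    c=shot(n,f"pics/{n}0.png"); V=np.array(c["view"]); print(n,np.round(-V[:3,:3].T@V[:3,3],3),c["k1"],np.round(c["intrinsics"],1).tolist(),np.round(V[:3,:3],2).tolist())
    for t in ("chamber","cover","knob","lever","jaw","pad","wheel","bottle","beaker","timer"):
        for s in silhouettes(n,t): 
            y,x=np.nonzero(s["pixels"]); print(n,t,round(s["p"],2),np.round(s["extent"]),round(x.mean()),round(y.mean()),len(x))
E
```

```text
pics
top [ 0.212 -0.028  1.58 ] -0.1379978709938007 [[569.5, 0.0, 316.6], [0.0, 569.5, 248.2], [0.0, 0.0, 1.0]] [[0.02, -1.0, 0.0], [0.98, 0.02, 0.2], [-0.2, -0.0, 0.98]]
top chamber 0.96 [212. 204. 334. 328.] 285 259 6944
top chamber 0.19 [405. 253. 450. 308.] 425 280 1860
top cover 0.97 [464. 244. 497. 282.] 480 263 858
top cover 0.8 [402. 253. 448. 308.] 425 280 1838
top cover 0.66 [458. 317. 518. 365.] 487 338 1906
top cover 0.65 [376. 327. 414. 367.] 398 344 964
top knob 0.87 [214. 234. 266. 260.] 240 245 536
top lever 0.96 [212. 236. 269. 256.] 240 245 499
top lever 0.33 [403. 253. 444. 308.] 425 280 1801
top jaw 0.77 [277. 235. 307. 250.] 293 242 375
top jaw 0.21 [400. 252. 450. 310.] 425 280 1815
top pad 0.17 [212. 205. 330. 328.] 285 259 6891
top wheel 0.68 [240. 223. 279. 259.] 261 240 647
top bottle 0.67 [352. 162. 374. 189.] 363 175 508
top bottle 0.53 [215. 235. 267. 259.] 241 245 420
top bottle 0.3 [404. 253. 447. 311.] 425 280 1760
top beaker 0.61 [140. 308. 175. 338.] 156 323 668
top timer 0.73 [397. 176. 430. 206.] 412 191 680
side [-0.218 -0.915  0.885] -0.027359706
[... 291 characters left out ...]
ide cover 0.74 [276. 316. 325. 352.] 299 335 1103
side cover 0.72 [426. 328. 467. 365.] 445 347 1093
side cover 0.65 [351. 289. 415. 342.] 379 318 1944
side knob 0.91 [255. 176. 301. 208.] 274 195 411
side knob 0.71 [349. 294. 411. 343.] 379 318 1883
side lever 0.93 [259. 179. 305. 207.] 277 196 316
side jaw 0.79 [294. 208. 325. 237.] 313 222 477
side jaw 0.19 [165. 186. 191. 217.] 180 199 678
side wheel 0.87 [278. 197. 310. 215.] 294 209 366
side bottle 0.78 [399. 204. 420. 248.] 409 226 805
side beaker 0.72 [256. 176. 299. 211.] 275 195 449
side beaker 0.68 [167. 186. 194. 218.] 181 199 715
side timer 0.92 [418. 249. 460. 284.] 439 266 782
side timer 0.72 [352. 293. 411. 341.] 379 318 1905
```

View pics/top0.png

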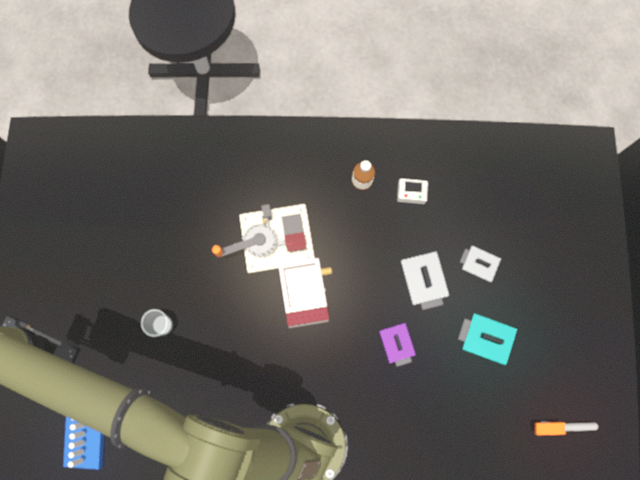

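View pics/side0.png

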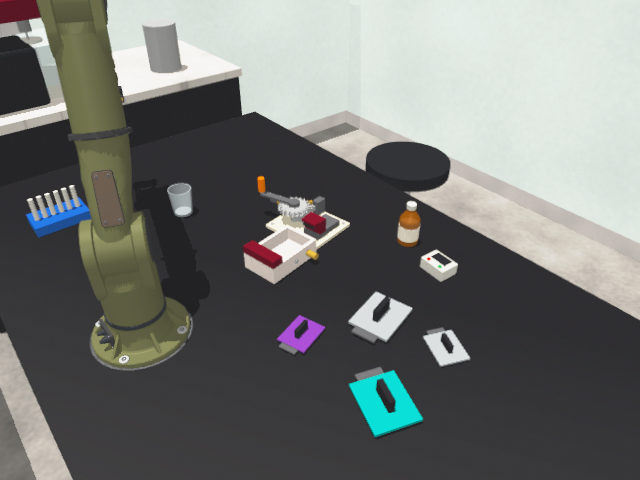

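The pictures show these look-alikes for the cover in the top view:
- light grey, large: (425,280)
- light grey, small: (480,263)
- purple: (398,344)
- turquoise: (487,338)

By the description I choose the one at (425,280), which is (379,318) in the side view. The chamber is at (300,290) with its lip at (307,317). The knob is at (217,250). I'll check these in close crops.

```bash
python3 - <<'E'
import cv2
a=cv2.imread("pics/top0.png")[195:335,200:460]; cv2.imwrite("pics/tc.png",cv2.resize(a,None,fx=3,fy=3,interpolation=cv2.INTER_CUBIC))
a=cv2.imread("pics/side0.png")[165:345,230:430]; cv2.imwrite("pics/sc.png",cv2.resize(a,None,fx=3.3,fy=3.3,interpolation=cv2.INTER_CUBIC))
E
```

```text
(no output)
```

View pics/tc.png

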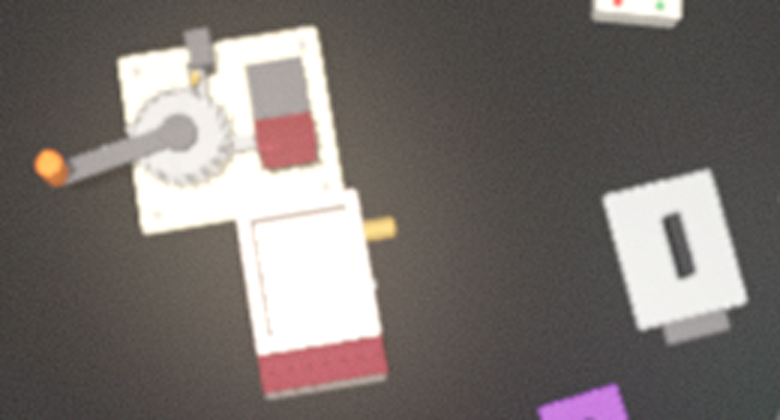

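View pics/sc.png

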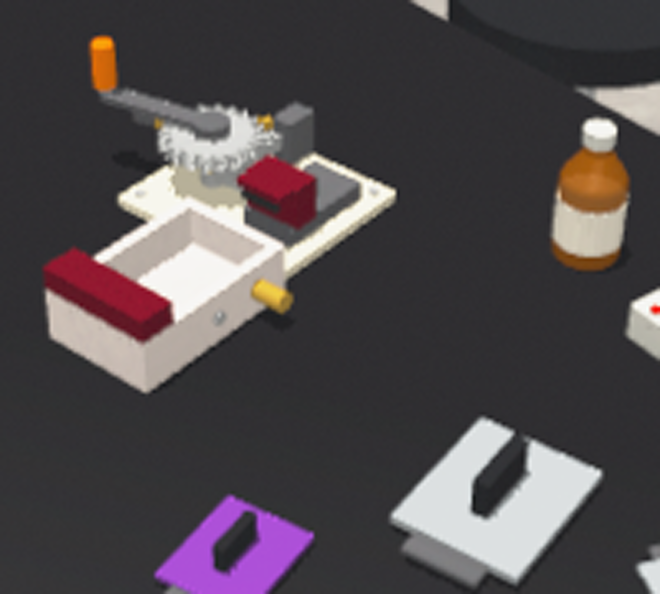

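The crops confirm that the large light-grey cover, at crop pixel (677,246), has its tongue towards the robot. The chamber lip is at (322,365) and the knob at (50,165) in the top crop. Next I'll fit the poses from corners in both views.

```bash
cat > fit.py <<'E'
from h import *
from scipy.optimize import least_squares
T=lambda l:[(np.array(p)/3+[200,195]-1/3,q) for p,q in l]
S=lambda l:[(np.array(p)/3.3+[230,165]-.35,q) for p,q in l]
def fit(ct,cs,t,s,x0):
    P=lambda v,q:np.array([[v[0]+np.cos(v[3])*a-np.sin(v[3])*b,v[1]+np.sin(v[3])*a+np.cos(v[3])*b,v[2]+c] for a,b,c in np.array(q)/1000])
    def f(v):
        return np.r_[(proj(ct,P(v,[q for _,q in t]))-[p for p,_ in t]).ravel(),(proj(cs,P(v,[q for _,q in s]))-[p for p,_ in s]).ravel()]
    r=least_squares(f,x0,loss="soft_l1"); print(np.round(r.x[:3],4),np.degrees(r.x[3]).round(2),"res",np.round(f(r.x),1).tolist()); return r.x
E
python3 - <<'E'
from fit import *
ct,cs=shot("top"),shot("side")
v=fit(ct,cs,T([((237,222),(65,55,50)),((356,190),(65,-55,50)),((383,337),(-70,-55,72)),((257,357),(-70,55,72)),((118,58),(0,0,0))][:4]),
 S([((283,258),(65,-55,50)),((188,203),(65,55,50)),((72,248),(-70,55,72)),((45,268),(-88,55,72)),((172,297),(-70,-55,72)),((138,322),(-88,-55,72)),((147,391),(-88,-55,0))]),[.4,.0,0,.1])
w=fit(ct,cs,T([((603,195),(64,52,8)),((711,169),(64,-52,8)),((747,300),(-64,-52,8)),((641,329),(-64,52,8))]),
 S([((390,520),(-64,52,8)),((515,583),(-64,-52,8)),((485,417),(64,52,8)),((602,472),(64,-52,8))]),[.3,-.3,0.008,.1])
# knob: top centre from both rays
o1,d1=ray(ct,np.array([48,160])/3+[200,195]);o2,d2=ray(cs,np.array([102,41])/3.3+[230,165])
A=np.c_[d1,-d2];t=np.linalg.lstsq(A,o2-o1,rcond=None)[0];print("knobtop",o1+d1*t[0],o2+d2*t[1])
c,s=np.cos(v[3]),np.sin(v[3]);print("pivot",v[0]+c*.14-s*.095,v[1]+s*.14+c*.095)
print({k:np.round(x,3) for k,x in get_obs().items()})
E
```

```text
[ 0.4258  0.0139 -0.0091] 9.62 res [0.2, -2.5, 0.2, 2.3, -1.2, 1.0, -0.1, 0.5, -0.4, -1.3, -0.4, 0.5, -0.2, 1.7, 3.0, -1.3, -1.3, 3.5, 4.1, -0.8, 2.7, -0.4]
[ 0.4612 -0.3279  0.0019] 14.73 res [0.3, 0.4, -0.6, 0.6, -0.1, 0.5, -0.3, -0.2, 0.6, -1.0, 0.9, -1.0, -0.7, 0.7, 0.5, 0.7]
knobtop [0.51070741 0.24030781 0.12203304] [0.50939701 0.24104398 0.12190019]
pivot 0.5479353577527463 0.13092649637748288
{'time_s': np.float64(1.2), 'qpos': array([-68.121,  18.392,  -4.017,  83.109,   1.295,  78.54 ,  -3.258]), 'joint_velocities': array([-0.02 , -0.014, -0.016, -0.052,  0.044,  0.093, -0.033]), 'effort': array([ 0.0000e+00, -4.9111e+01, -4.0300e-01, -3.1278e+01, -6.4000e-02,
        3.4000e-02,  0.0000e+00]), 'tool_pos': array([0.234, 0.607, 0.223]), 'tool_rot': array([1.79996e+02, 2.00000e-03, 1.58932e+02]), 'force': array([0.772, 0.196, 0.663]), 'wrist_torque': array([0.021, 0.042, 0.055]), 'grasp_force': np.float64(0.0), 'grip_width': np.float64(0.087)}
```

```bash
python3 - <<'E'
from fit import *
ct,cs=shot("top"),shot("side")
v=fit(ct,cs,T([((238,211),(65,55,50)),((356,190),(65,-55,50)),((383,337),(-70,-55,72)),((257,357),(-70,55,72))]),
 S([((283,258),(65,-55,50)),((188,203),(65,55,50)),((72,248),(-70,55,72)),((172,297),(-70,-55,72))]),[.4,.0,0,.1])
c,s=np.cos(v[3]),np.sin(v[3]);R=lambda x,y:(v[0]+c*x-s*y,v[1]+s*x+c*y)
p=R(.14,.095);print("pivot",p)
k=np.array([.510,.2407]);d=k-p;print("knob r",np.hypot(*d),"angle from chamber +y (deg, neg=toward lip)",90-np.degrees(np.arctan2(d[1],d[0])-v[3]))
cv=np.vstack([proj(ct,[[*p,.08]])])
print("pivot px crop",(cv-[200,195])*3)
print(R(-.07,0))
E
```

```text
[ 0.428   0.0133 -0.005 ] 10.09 res [-0.1, 0.3, 0.2, 1.1, -0.8, -0.2, 0.3, -0.4, 0.3, -2.9, 0.1, -0.9, 0.5, 0.5, -0.3, 2.0]
pivot (np.float64(0.5492185365516219), np.float64(0.13135039817921634))
knob r 0.11616982838764475 angle from chamber +y (deg, neg=toward lip) -9.637327852940373
pivot px crop [[178.33020346 129.95452656]]
(np.float64(0.3591172024272827), np.float64(0.0010181966166463094))
```

```bash
cat > plan.py <<'E'
from h import *
from scipy.spatial.transform import Rotation as R, Slerp
def pose(yaw,lean): # lean>0: body away along +toolx (fingers point back), deg
    return R.from_euler("xyz",[180,0,yaw],degrees=True)*R.from_rotvec([0,-np.radians(lean),0])
def plan(way,grip,start=None):
    "way: [(pos,R,nrows)]; prints rows"
    o=get_obs(); p,r=start or (np.array(o["tool_pos"]),R.from_euler("xyz",o["tool_rot"],degrees=True))
    out=[]; cp,cr=p,r
    for q,rq,n in way:
        sl=Slerp([0,1],R.concatenate([r,rq]))
        for i in range(1,n+1):
            tp=p+(np.array(q)-p)*i/n; tr=sl(i/n)
            d=np.round(cr.inv().apply(tp-cp),4); w=np.round((cr.inv()*tr).as_rotvec(),3)
            out.append([*d.tolist(),*w.tolist(),grip]); cp=cp+cr.apply(d); cr=cr*R.from_rotvec(w)
        p,r=np.array(q),rq
    a=np.array(out); print("max",abs(a[:,:3]).max(),np.linalg.norm(a[:,:3],axis=1).max(),np.linalg.norm(a[:,3:6],axis=1).max())
    for k in range(0,len(out),12): print(str(out[k:k+12]).replace(" ","").replace("-0.0,","0,").replace("0.0,","0,"))
E
python3 - <<'E'
from plan import *
plan([((.45,.28,.25),pose(70,0),12),((.456+.0,-.329,.16),pose(14.7,15),16)],.087)
E
```

```text
max 0.0363 0.03854101711164354 0.13
[[-0.0266,-0.0189,-0.0023,0,0,0.129,0.087],[-0.0288,-0.0153,-0.0023,0,0,0.13,0.087],[-0.0306,-0.0115,-0.0022,0,0,0.129,0.087],[-0.0318,-0.0075,-0.0023,0,0,0.129,0.087],[-0.0324,-0.0033,-0.0023,0,0,0.13,0.087],[-0.0326,0.001,-0.0023,0,0,0.129,0.087],[-0.0323,0.0051,-0.0023,0,0,0.129,0.087],[-0.0313,0.0093,-0.0023,0,0,0.13,0.087],[-0.0298,0.0132,-0.0022,0,0,0.129,0.087],[-0.0279,0.0169,-0.0023,0,0,0.129,0.087],[-0.0255,0.0204,-0.0023,0,0,0.13,0.087],[-0.0226,0.0235,-0.0023,0,0,0.129,0.087]]
[[-0.0357,0.0134,0.0056,0.008,-0.015,0.06,0.087],[-0.0346,0.0155,0.0061,0.008,-0.015,0.06,0.087],[-0.0336,0.0177,0.0064,0.008,-0.015,0.06,0.087],[-0.0324,0.0196,0.0067,0.008,-0.015,0.06,0.087],[-0.0311,0.0216,0.0071,0.007,-0.015,0.06,0.087],[-0.0295,0.0235,0.0074,0.008,-0.015,0.06,0.087],[-0.028,0.0253,0.0076,0.008,-0.016,0.06,0.087],[-0.0264,0.0269,0.0078,0.008,-0.015,0.06,0.087],[-0.0245,0.0286,0.008,0.008,-0.015,0.06,0.087],[-0.0226,0.03,0.0081,0.008,-0.015,0.06,0.087],[-0.0207,0.0314,0.0082,0.008,-0.015,0.06,0.087],[-0.0186,0.0327,0.0082,0.008,-0.015,0.06,0.087]]
[[-0.0166,0.0337,0.0082,0.008,-0.015,0.06,0.087],[-0.0143,0.0348,0.0082,0.008,-0.015,0.06,0.087],[-0.0121,0.0356,0.0081,0.007,-0.015,0.06,0.087],[-0.0098,0.0363,0.008,0.008,-0.015,0.06,0.087]]
```

Call:
play_rows --steps '[[[-0.0266,-0.0189,-0.0023,0,0,0.129,0.087],[-0.0288,-0.0153,-0.0023,0,0,0.13,0.087],[-0.0306,-0.0115,-0.0022,0,0,0.129,0.087],[-0.0318,-0.0075,-0.0023,0,0,0.129,0.087],[-0.0324,-0.0033,-0.0023,0,0,0.13,0.087],[-0.0326,0.001,-0.0023,0,0,0.129,0.087],[-0.0323,0.0051,-0.0023,0,0,0.129,0.087],[-0.0313,0.0093,-0.0023,0,0,0.13,0.087],[-0.0298,0.0132,-0.0022,0,0,0.129,0.087],[-0.0279,0.0169,-0.0023,0,0,0.129,0.087],[-0.0255,0.0204,-0.0023,0,0,0.13,0.087],[-0.0226,0.0235,-0.0023,0,0,0.129,0.087]]]' --force 40

```text
time_s: 2.5
tool_pos: [0.4506, 0.2789, 0.2503]
tool_rot: [180.0, -0.0, 69.7]
force: [0.3, 0.6, -0.4]
grip_width: 0.087
grasp_force: 0.0
```

Call:
play_rows --steps '[[[-0.0357,0.0134,0.0056,0.008,-0.015,0.06,0.087],[-0.0346,0.0155,0.0061,0.008,-0.015,0.06,0.087],[-0.0336,0.0177,0.0064,0.008,-0.015,0.06,0.087],[-0.0324,0.0196,0.0067,0.008,-0.015,0.06,0.087],[-0.0311,0.0216,0.0071,0.007,-0.015,0.06,0.087],[-0.0295,0.0235,0.0074,0.008,-0.015,0.06,0.087],[-0.028,0.0253,0.0076,0.008,-0.016,0.06,0.087],[-0.0264,0.0269,0.0078,0.008,-0.015,0.06,0.087],[-0.0245,0.0286,0.008,0.008,-0.015,0.06,0.087],[-0.0226,0.03,0.0081,0.008,-0.015,0.06,0.087],[-0.0207,0.0314,0.0082,0.008,-0.015,0.06,0.087],[-0.0186,0.0327,0.0082,0.008,-0.015,0.06,0.087]]]'

```text
time_s: 3.7
tool_pos: [0.4546, -0.1781, 0.1826]
tool_rot: [-178.6, 11.3, 28.6]
force: [1.1, 0.3, 0.2]
grip_width: 0.0869
grasp_force: 0.0
```

Call:
play_rows --steps '[[[-0.0166,0.0337,0.0082,0.008,-0.015,0.06,0.087],[-0.0143,0.0348,0.0082,0.008,-0.015,0.06,0.087],[-0.0121,0.0356,0.0081,0.007,-0.015,0.06,0.087],[-0.0098,0.0363,0.008,0.008,-0.015,0.06,0.087],[0,0,0,0,0,0,0.087],[0,0,0,0,0,0,0.087]]]'

```text
time_s: 4.3
tool_pos: [0.4555, -0.3296, 0.1596]
tool_rot: [180.0, 15.0, 14.6]
force: [0.6, 0.9, -1.0]
grip_width: 0.0872
grasp_force: 0.0
```

```bash
python3 - <<'E'
from plan import *
o=get_obs();print(o["tool_pos"],o["tool_rot"],o["force"],o["time_s"])
c=shot("side","pics/s1.png");i=cv2.imread("pics/s1.png")[230:380,300:460];cv2.imwrite("pics/s1c.png",cv2.resize(i,None,fx=3.5,fy=3.5,interpolation=cv2.INTER_CUBIC))
plan([((.456,-.329,.022),pose(14.7,15),8)],.087)
E
```

```text
[ 0.4555097  -0.32957855  0.15963919] [179.98670214  15.04757083  14.58010329] [ 0.62760504  0.91840023 -0.96016982] 4.3
max 0.0167 0.017270205557549104 0.0
[[0.0044,0.0001,0.0167,0,0,0,0.087],[0.0044,0.0001,0.0166,0,0,0,0.087],[0.0044,0.0001,0.0167,0,0,0,0.087],[0.0044,0,0.0166,0,0,0,0.087],[0.0044,0.0001,0.0167,0,0,0,0.087],[0.0044,0.0001,0.0166,0,0,0,0.087],[0.0044,0.0001,0.0167,0,0,0,0.087],[0.0044,0.0001,0.0166,0,0,0,0.087]]
```

View pics/s1c.png

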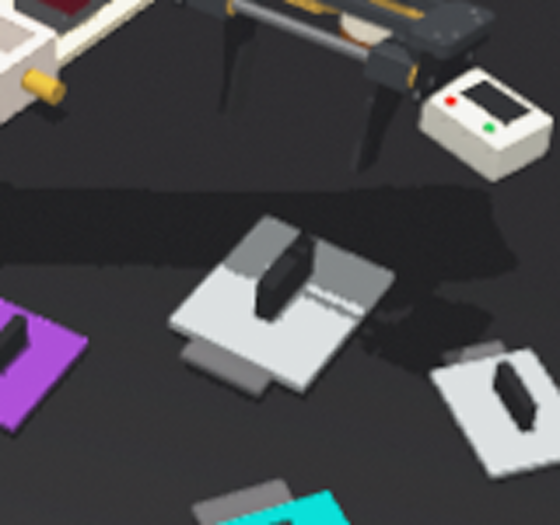

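The two fingers stand either side of and above the rib, at about (230,100) and (370,160) in the crop. The cover is unmoved, with its rib at (285,275). I'll go down and grip.

Call:
play_rows --steps '[[[0.0044,0.0001,0.0167,0,0,0,0.087],[0.0044,0.0001,0.0166,0,0,0,0.087],[0.0044,0.0001,0.0167,0,0,0,0.087],[0.0044,0,0.0166,0,0,0,0.087],[0.0044,0.0001,0.0167,0,0,0,0.087],[0.0044,0.0001,0.0166,0,0,0,0.087],[0.0044,0.0001,0.0167,0,0,0,0.087],[0.0044,0.0001,0.0166,0,0,0,0.087],[0,0,0,0,0,0,0.087]]]'

```text
time_s: 5.25
tool_pos: [0.4552, -0.3293, 0.0202]
tool_rot: [-180.0, 15.1, 14.7]
force: [-0.1, -0.6, 0.8]
grip_width: 0.0869
grasp_force: 0.0
```

Call:
play_rows --steps '[[[0,0,0,0,0,0,0.0],[0,0,0,0,0,0,0.0],[0,0,0,0,0,0,0.0],[0,0,0,0,0,0,0.0],[0,0,0,0,0,0,0.0],[0,0,0,0,0,0,0.0],[0,0,0,0,0,0,0.0],[0,0,0,0,0,0,0.0],[0,0,0,0,0,0,0.0]]]' --force 45

```text
time_s: 6.15
tool_pos: [0.4557, -0.3298, 0.0222]
tool_rot: [180.0, 15.0, 14.7]
force: [0.4, 0.1, 0.7]
grip_width: 0.0227
grasp_force: 0.0
```

Before closing, I'll lean the hand out more, to 28°. The chamber is near the inner reach limit, and the cover's tilt would bring the wrist inwards.

```bash
python3 - <<'E'
from plan import *
plan([((.4524,-.3303,.024),pose(14.7,28),4)],.04)
E
```

```text
max 0.001 0.0010246950765959598 0.057
[[-0.0009,-0.0001,-0.0002,0,-0.057,0,0.04],[-0.001,-0.0001,-0.0002,0,-0.057,0,0.04],[-0.0009,-0.0001,-0.0001,0,-0.056,0,0.04],[-0.0009,-0.0001,0,0,-0.057,0,0.04]]
```

Call:
play_rows --steps '[[[-0.0009,-0.0001,-0.0002,0,-0.057,0,0.04],[-0.001,-0.0001,-0.0002,0,-0.057,0,0.04],[-0.0009,-0.0001,-0.0001,0,-0.056,0,0.04],[-0.0009,-0.0001,0,0,-0.057,0,0.04],[0,0,0,0,0,0,0.0],[0,0,0,0,0,0,0.0],[0,0,0,0,0,0,0.0],[0,0,0,0,0,0,0.0],[0,0,0,0,0,0,0.0],[0,0,0,0,0,0,0.0],[0,0,0,0,0,0,0.0],[0,0,0,0,0,0,0.0]]]' --force 50

```text
time_s: 7.35
tool_pos: [0.4519, -0.3308, 0.0245]
tool_rot: [180.0, 28.0, 14.6]
force: [-1.6, -0.8, 3.2]
grip_width: 0.0138
grasp_force: 50.0
```

```bash
cat > cov.py <<'E'
from plan import *
CH=np.array([.428,.0133,0.]); CY=10.09
G0=(np.array([.4524,-.3303,.024]),pose(14.7,28))           # tool at grasp
W0=(np.array([.4612,-.3279,.008]),R.from_euler("z",14.7,degrees=True)) # cover at grasp
def tool(tip,tilt,y=0.,dyaw=0.,g=None):
    "tool pose putting the tongue tip's lower edge at chamber (x,z)=tip, tilted by tilt deg"
    g=g or G0
    rc=R.from_euler("z",CY+dyaw,degrees=True)*R.from_rotvec([0,-np.radians(tilt),0])
    pc=CH+R.from_euler("z",CY,degrees=True).apply([tip[0],y,tip[1]])+rc.apply([.084,0,0])
    rel=W0[1].inv(); return pc+rc.apply(rel.apply(g[0]-W0[0])),rc*rel*g[1]
E
python3 - <<'E'
from cov import *
o=get_obs();print(o["grip_width"],o["grasp_force"],o["tool_pos"],o["tool_rot"])
a=tool((-.050,.105),17);b=tool((-.058,.07),17);print(a[0],b[0])
p=np.array(o["tool_pos"]);r=R.from_euler("xyz",o["tool_rot"],degrees=True)
plan([(p+[0,0,.12],r,6),(a[0],a[1],15),(b[0],b[1],3)],0.)
E
```

```text
0.01377140920260788 49.997774977236986 [ 0.45193993 -0.33075069  0.0244525 ] [179.95324563  28.0371257   14.62491166]
[0.44468287 0.01617891 0.14219338] [0.4368066  0.01477735 0.10719338]
max 0.0229 0.023191808898833228 0.02071231517720798
[[-0.0094,0,-0.0177,0,0,0,0.0],[-0.0094,0,-0.0176,0,0,0,0.0],[-0.0094,0,-0.0177,0,0,0,0.0],[-0.0094,0.0001,-0.0176,0,0,0,0.0],[-0.0094,0,-0.0177,0,0,0,0.0],[-0.0094,0,-0.0176,0,0,0,0.0],[0.0048,-0.0225,-0.0024,0.002,0.02,0.005,0.0],[0.0048,-0.0225,-0.0023,0.002,0.02,0.005,0.0],[0.0046,-0.0226,-0.0021,0.001,0.019,0.005,0.0],[0.0046,-0.0226,-0.002,0.002,0.02,0.005,0.0],[0.0046,-0.0226,-0.0019,0.002,0.02,0.005,0.0],[0.0044,-0.0226,-0.0018,0.002,0.02,0.005,0.0]]
[[0.0044,-0.0227,-0.0016,0.002,0.02,0.005,0.0],[0.0043,-0.0227,-0.0015,0.002,0.019,0.005,0.0],[0.0042,-0.0227,-0.0013,0.001,0.02,0.005,0.0],[0.0041,-0.0227,-0.0013,0.002,0.02,0.005,0.0],[0.004,-0.0228,-0.0011,0.002,0.02,0.005,0.0],[0.004,-0.0227,-0.001,0.002,0.02,0.005,0.0],[0.0038,-0.0228,-0.0009,0.002,0.02,0.005,0.0],[0.0038,-0.0228,-0.0007,0.002,0.019,0.005,0.0],[0.0036,-0.0229,-0.0007,0.001,0.02,0.005,0.0],[-0.0004,0,0.012,0,0,0,0.0],[-0.0004,0,0.012,0,0,0,0.0],[-0.0004,0,0.0119,0,0,0,0.0]]
```

Call:
play_rows --steps '[[[-0.0094,0,-0.0177,0,0,0,0],[-0.0094,0,-0.0176,0,0,0,0],[-0.0094,0,-0.0177,0,0,0,0],[-0.0094,0.0001,-0.0176,0,0,0,0],[-0.0094,0,-0.0177,0,0,0,0],[-0.0094,0,-0.0176,0,0,0,0],[0.0048,-0.0225,-0.0024,0.002,0.02,0.005,0],[0.0048,-0.0225,-0.0023,0.002,0.02,0.005,0],[0.0046,-0.0226,-0.0021,0.001,0.019,0.005,0],[0.0046,-0.0226,-0.002,0.002,0.02,0.005,0],[0.0046,-0.0226,-0.0019,0.002,0.02,0.005,0],[0.0044,-0.0226,-0.0018,0.002,0.02,0.005,0]]]'

```text
time_s: 8.55
tool_pos: [0.4494, -0.1899, 0.1424]
tool_rot: [179.9, 21.1, 12.8]
force: [0.3, -0.2, -3.7]
grip_width: 0.0139
grasp_force: 50.0
```

Call:
play_rows --steps '[[[0.0044,-0.0227,-0.0016,0.002,0.02,0.005,0],[0.0043,-0.0227,-0.0015,0.002,0.019,0.005,0],[0.0042,-0.0227,-0.0013,0.001,0.02,0.005,0],[0.0041,-0.0227,-0.0013,0.002,0.02,0.005,0],[0.004,-0.0228,-0.0011,0.002,0.02,0.005,0],[0.004,-0.0227,-0.001,0.002,0.02,0.005,0],[0.0038,-0.0228,-0.0009,0.002,0.02,0.005,0],[0.0038,-0.0228,-0.0007,0.002,0.019,0.005,0],[0.0036,-0.0229,-0.0007,0.001,0.02,0.005,0],[0,0,0,0,0,0,0],[0,0,0,0,0,0,0]]]'

```text
time_s: 9.65
tool_pos: [0.4446, 0.017, 0.1416]
tool_rot: [-180.0, 11.0, 10.2]
force: [-0.7, -0.5, -2.3]
grip_width: 0.0133
grasp_force: 50.0
```

```bash
python3 - <<'E'
from cov import *
o=get_obs();print({k:np.round(o[k],4).tolist() for k in("tool_pos","tool_rot","force","grasp_force","qpos","time_s")})
c=shot("side","pics/s2.png");i=cv2.imread("pics/s2.png")[130:310,200:400];cv2.imwrite("pics/s2c.png",cv2.resize(i,None,fx=3.3,fy=3.3,interpolation=cv2.INTER_CUBIC))
t=shot("top","pics/t2.png")
E
```

```text
{'tool_pos': [0.4446, 0.017, 0.1416], 'tool_rot': [-179.9881, 10.9864, 10.2156], 'force': [-0.6713, -0.4534, -2.3228], 'grasp_force': 49.9952, 'qpos': [-44.9634, 6.0671, 41.2976, 109.8885, -2.8014, 76.4926, -82.313], 'time_s': 9.65}
```

View pics/s2c.png

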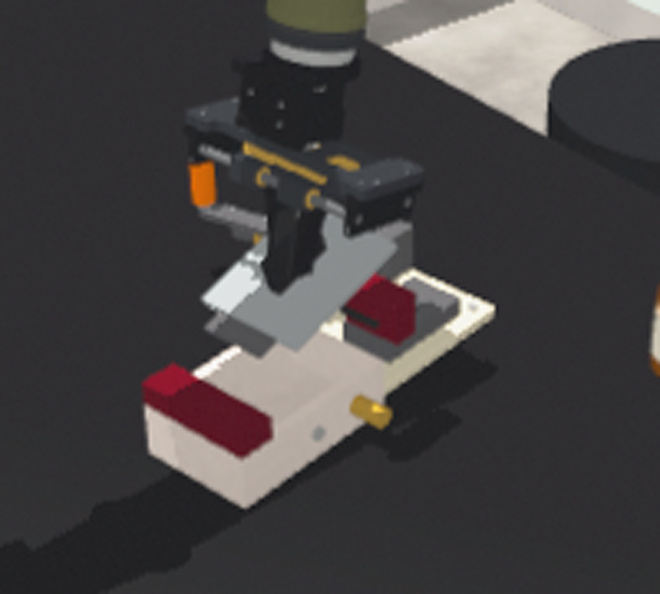

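The cover is held tilted above the opening, tongue towards the lip. The tongue tip runs from about (205,328) to (262,357) in the crop. I'll check this against the prediction and plan the hook-in.

```bash
python3 - <<'E'
from cov import *
c=shot("side");Rz=R.from_euler("z",CY,degrees=True)
print((proj(c,CH+Rz.apply([[-.05,.03,.105],[-.05,-.03,.105]]))-[200,130])*3.3)
print("lip model",(proj(c,CH+Rz.apply([[-.07,.055,.072],[-.07,-.055,.072]]))-[200,130])*3.3)
s=tool((-.050,.105),17)
b=tool((-.058,.07),17);d=tool((-.060,.0525),17);e=tool((-.080,.0515),17)
plan([(b[0],b[1],4),(d[0],d[1],4),(e[0],e[1],8)],0.,s)
E
```

```text
[[207.56470956 326.52933351]
 [261.5112249  355.13549661]]
lip model [[170.91065433 358.9844329 ]
 [268.66883037 413.07541293]]
max 0.009 0.00900499861188218 0.0
[[-0.0003,0,0.009,0,0,0,0.0],[-0.0003,0,0.0089,0,0,0,0.0],[-0.0003,0,0.009,0,0,0,0.0],[-0.0003,0,0.009,0,0,0,0.0],[0.0004,0,0.0044,0,0,0,0.0],[0.0003,0,0.0044,0,0,0,0.0],[0.0004,0,0.0044,0,0,0,0.0],[0.0003,0,0.0043,0,0,0,0.0],[-0.0024,0,0.0006,0,0,0,0.0],[-0.0025,0,0.0006,0,0,0,0.0],[-0.0024,0,0.0006,0,0,0,0.0],[-0.0024,0,0.0006,0,0,0,0.0]]
[[-0.0024,0,0.0006,0,0,0,0.0],[-0.0025,0,0.0006,0,0,0,0.0],[-0.0024,0,0.0006,0,0,0,0.0],[-0.0024,0,0.0006,0,0,0,0.0]]
```

```bash
python3 - <<'E'
from fit import *
ct,cs=shot("top"),shot("side")
def one(c,pts,z,x0):
    def f(v):
        P=np.array([[v[0]+np.cos(v[2])*a-np.sin(v[2])*b,v[1]+np.sin(v[2])*a+np.cos(v[2])*b,z+h] for _,(a,b,h) in pts for a,b,h in [(a/1e3,b/1e3,h/1e3)]])
        return (proj(c,P)-[p for p,_ in pts]).ravel()
    r=least_squares(f,x0,loss="soft_l1");print(np.round(r.x[:2],4),np.degrees(r.x[2]).round(2),np.round(f(r.x),1).tolist())
x0=[.42,0.01,.17]
print("chamber");one(ct,T([((238,211),(65,55,50)),((356,190),(65,-55,50)),((383,337),(-70,-55,72)),((257,357),(-70,55,72))]),0,x0)
one(cs,S([((283,258),(65,-55,50)),((188,203),(65,55,50)),((72,248),(-70,55,72)),((172,297),(-70,-55,72))]),0,x0)
x0=[.46,-.33,.25]
print("cover");one(ct,T([((603,195),(64,52,8)),((711,169),(64,-52,8)),((747,300),(-64,-52,8)),((641,329),(-64,52,8))]),.008,x0)
one(cs, S([((390,520),(-64,52,8)),((515,583),(-64,-52,8)),((485,417),(64,52,8)),((602,472),(64,-52,8))]),.008,x0)
E
```

```text
chamber
[0.4278 0.0129] 10.39 [-0.2, 0.2, 0.2, 0.8, -0.5, -0.4, 0.5, -0.4]
[0.4234 0.0073] 9.67 [0.4, -2.6, 0.2, -0.8, 0.1, 0.5, -0.7, 2.3]
cover
[ 0.4612 -0.3273] 14.94 [0.3, 0.1, -0.4, 0.1, 0.2, 0.2, -0.1, -0.4]
[ 0.4553 -0.3319] 14.56 [-0.1, -0.8, 0.4, -0.6, -1.0, 0.7, 0.4, 0.9]
```

Relative to the lip, the tip matches the prediction to about 2 mm. I'll go down to the slot mouth and then in.

Call:
play_rows --steps '[[[-0.0003,0,0.009,0,0,0,0],[-0.0003,0,0.0089,0,0,0,0],[-0.0003,0,0.009,0,0,0,0],[-0.0003,0,0.009,0,0,0,0],[0.0004,0,0.0044,0,0,0,0],[0.0003,0,0.0044,0,0,0,0],[0.0004,0,0.0044,0,0,0,0],[0.0003,0,0.0043,0,0,0,0],[0,0,0,0,0,0,0]]]'

```text
time_s: 10.8
tool_pos: [0.4348, 0.0148, 0.089]
tool_rot: [180.0, 11.0, 10.1]
force: [0.4, 0.6, -2.3]
grip_width: 0.0135
grasp_force: 50.0
```

```bash
python3 - <<'E'
from cov import *
o=get_obs();print({k:np.round(o[k],4).tolist() for k in("tool_pos","tool_rot","force","time_s")},tool((-.060,.0525),17)[0])
c=shot("side","pics/s3.png");i=cv2.imread("pics/s3.png")[160:300,220:370];cv2.imwrite("pics/s3c.png",cv2.resize(i,None,fx=4,fy=4,interpolation=cv2.INTER_CUBIC))
E
```

```text
{'tool_pos': [0.4348, 0.0148, 0.089], 'tool_rot': [179.9939, 11.0155, 10.1252], 'force': [0.3723, 0.5834, -2.3393], 'time_s': 10.8} [0.43483753 0.01442696 0.08969338]
```

View pics/s3c.png

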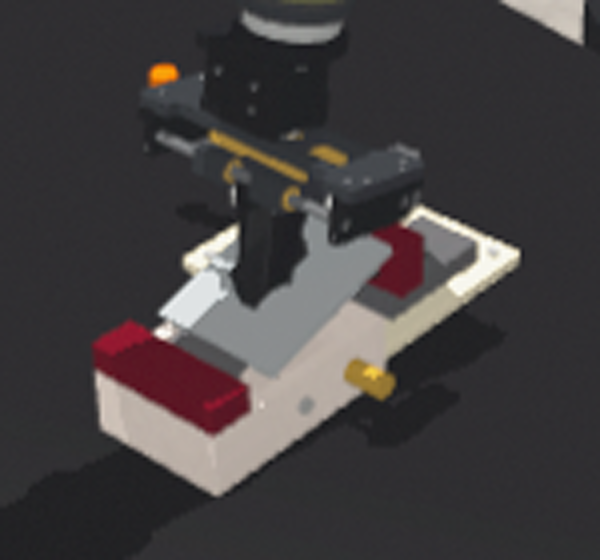

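The tongue, at about (205,350) in the crop, sits centred just behind the lip's inner edge, between about (140,325) and (245,385). There is no contact force. I'll hook in.

Call:
play_rows --steps '[[[-0.0024,0,0.0006,0,0,0,0],[-0.0025,0,0.0006,0,0,0,0],[-0.0024,0,0.0006,0,0,0,0],[-0.0024,0,0.0006,0,0,0,0],[-0.0024,0,0.0006,0,0,0,0],[0,0,0,0,0,0,0]]]'

```text
time_s: 11.45
tool_pos: [0.4224, 0.0127, 0.0888]
tool_rot: [-180.0, 11.0, 10.1]
force: [-0.7, 0.2, -3.3]
grip_width: 0.0134
grasp_force: 50.0
```

Call:
play_rows --steps '[[[-0.0025,0,0.0006,0,0,0,0],[-0.0024,0,0.0006,0,0,0,0],[-0.0024,0,0.0006,0,0,0,0],[0,0,0,0,0,0,0]]]'

```text
time_s: 11.85
tool_pos: [0.415, 0.0113, 0.0884]
tool_rot: [-180.0, 11.0, 10.1]
force: [-0.4, -1.1, -2.9]
grip_width: 0.0132
grasp_force: 50.0
```

```bash
python3 - <<'E'
from cov import *
o=get_obs();print({k:np.round(o[k],4).tolist() for k in("tool_pos","tool_rot","force","wrist_torque","time_s")},tool((-.08,.0515),17)[0])
s=tool((-.08,.0515),17)
plan([(*tool((-.082,.0515),10),4),(*tool((-.083,.0508),5),3),(*tool((-.083,.0505),0),4)],0.,s)
E
```

```text
{'tool_pos': [0.415, 0.0113, 0.0884], 'tool_rot': [-179.9855, 10.9921, 10.1261], 'force': [-0.4011, -1.0514, -2.8643], 'wrist_torque': [0.0091, -0.1705, 0.0578], 'time_s': 11.85} [0.41514686 0.01092306 0.08869338]
max 0.0021 0.0023853720883753125 0.031
[[0.0009,0,0.002,0,-0.031,0,0.0],[0.001,0,0.0019,0,-0.03,0,0.0],[0.001,0,0.0019,0,-0.031,0,0.0],[0.0011,0,0.0019,0,-0.03,0,0.0],[0.0011,0,0.0021,0,-0.029,0,0.0],[0.0011,0,0.0021,0,-0.029,0,0.0],[0.0013,0,0.002,0,-0.029,0,0.0],[0.001,0,0.0014,0,-0.022,0,0.0],[0.0011,0,0.0013,0,-0.022,0,0.0],[0.0011,0,0.0014,0,-0.022,0,0.0],[0.0011,0,0.0013,0,-0.022,0,0.0]]
```

Call:
play_rows --steps '[[[0.0009,0,0.002,0,-0.031,0,0],[0.001,0,0.0019,0,-0.03,0,0],[0.001,0,0.0019,0,-0.031,0,0],[0.0011,0,0.0019,0,-0.03,0,0],[0,0,0,0,0,0,0]]]'

```text
time_s: 12.35
tool_pos: [0.4181, 0.0119, 0.0795]
tool_rot: [179.9, 18.0, 10.1]
force: [-1.0, -0.1, -3.3]
grip_width: 0.0134
grasp_force: 50.0
```

Call:
play_rows --steps '[[[0.0011,0,0.0021,0,-0.029,0,0],[0.0011,0,0.0021,0,-0.029,0,0],[0.0013,0,0.002,0,-0.029,0,0],[0,0,0,0,0,0,0]]]'

```text
time_s: 12.75
tool_pos: [0.4191, 0.0121, 0.0727]
tool_rot: [180.0, 22.9, 10.1]
force: [-0.6, 0.5, -1.2]
grip_width: 0.0133
grasp_force: 50.0
```

Call:
play_rows --steps '[[[0.001,0,0.0014,0,-0.022,0,0],[0.0011,0,0.0013,0,-0.022,0,0],[0,0,0,0,0,0,0]]]'

```text
time_s: 13.05
tool_pos: [0.4198, 0.0123, 0.0694]
tool_rot: [180.0, 25.5, 10.1]
force: [-0.3, 0.2, -1.8]
grip_width: 0.0141
grasp_force: 50.0
```

Call:
play_rows --steps '[[[0.0011,0,0.0014,0,-0.022,0,0],[0.0011,0,0.0013,0,-0.022,0,0],[0,0,0,0,0,0,0]]]'

```text
time_s: 13.35
tool_pos: [0.4204, 0.0123, 0.0664]
tool_rot: [180.0, 28.1, 10.1]
force: [-1.0, 1.3, 2.6]
grip_width: 0.0138
grasp_force: 50.0
```

```bash
python3 - <<'E'
from cov import *
o=get_obs();print({k:np.round(o[k],4).tolist() for k in("tool_pos","tool_rot","force","wrist_torque","time_s")},tool((-.083,.0505),0)[0])
c=shot("side","pics/s4.png");i=cv2.imread("pics/s4.png")[160:300,220:370];cv2.imwrite("pics/s4c.png",cv2.resize(i,None,fx=4,fy=4,interpolation=cv2.INTER_CUBIC))
E
```

```text
{'tool_pos': [0.4204, 0.0123, 0.0664], 'tool_rot': [179.9869, 28.124, 10.1296], 'force': [-0.9658, 1.2561, 2.5928], 'wrist_torque': [0.1192, -0.1195, -0.0271], 'time_s': 13.35} [0.42002011 0.01179024 0.0665    ]
```

View pics/s4c.png

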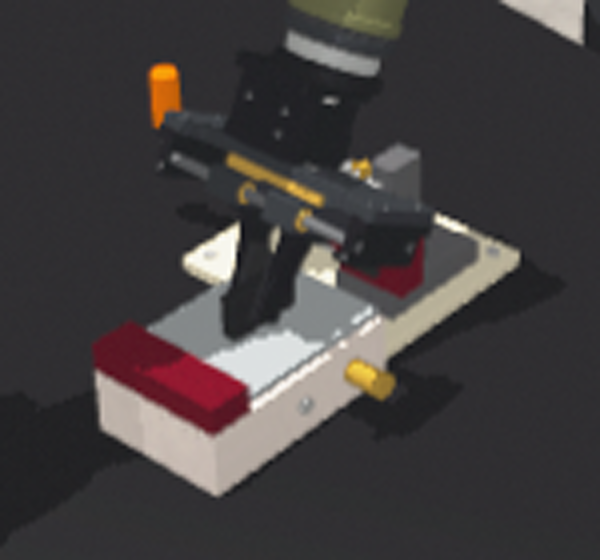

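The cover lies flat on the rim under the lip, with plate edges parallel to the chamber and a support force of about 5 N. I'll release it and go straight up, planning the route to the knob.

Call:
play_rows --steps '[[[0,0,0.0005,0,0,0,0],[0,0,0,0,0,0,0.05],[0,0,0,0,0,0,0.05],[0,0,0,0,0,0,0.05],[0,0,0,0,0,0,0.05],[0,0,0,0,0,0,0.05]]]'

```text
time_s: 14.0
tool_pos: [0.42, 0.0122, 0.0658]
tool_rot: [-180.0, 28.0, 10.1]
force: [-0.3, 1.3, -0.1]
grip_width: 0.045
grasp_force: 0.0
```

```bash
python3 - <<'E'
from cov import *
o=get_obs();print({k:np.round(o[k],4).tolist() for k in("tool_pos","force","grip_width","time_s")})
p=np.array(o["tool_pos"]);r=R.from_euler("xyz",o["tool_rot"],degrees=True)
plan([(p+[0,0,.11],r,5)],0.05)
E
```

```text
{'tool_pos': [0.42, 0.0122, 0.0658], 'force': [-0.3343, 1.2757, -0.0577], 'grip_width': 0.045, 'time_s': 14.0}
max 0.0195 0.02205311769342376 0.0
[[-0.0103,0,-0.0194,0,0,0,0.05],[-0.0103,0,-0.0195,0,0,0,0.05],[-0.0104,0,-0.0194,0,0,0,0.05],[-0.0103,0,-0.0194,0,0,0,0.05],[-0.0103,0,-0.0194,0,0,0,0.05]]
```

Call:
play_rows --steps '[[[-0.0103,0,-0.0194,0,0,0,0.05],[-0.0103,0,-0.0195,0,0,0,0.05],[-0.0104,0,-0.0194,0,0,0,0.06],[-0.0103,0,-0.0194,0,0,0,0.06],[-0.0103,0,-0.0194,0,0,0,0.06],[0,0,0,0,0,0,0.06]]]'

```text
time_s: 14.6
tool_pos: [0.4216, 0.012, 0.178]
tool_rot: [-180.0, 27.7, 10.1]
force: [0.1, -0.7, 0.3]
grip_width: 0.0596
grasp_force: 0.0
```

```bash
cat > lev.py <<'E'
from cov import *
PV=np.array([.5485,.1312])
def lp(th,z=.092,off=0.,rad=.115):
    "tool pose for lever angle th (rad); off = lead along growing direction"
    a=th-.55; Rz=R.from_euler("z",CY,degrees=True)
    q=Rz.apply([rad*np.sin(a)+off*np.cos(a),rad*np.cos(a)-off*np.sin(a),0])
    return np.array([*PV,z])+q, pose(CY+90-np.degrees(a),0)
def state():
    o=get_obs();p=np.array(o["tool_pos"]);d=R.from_euler("z",-CY,degrees=True).apply([*(p[:2]-PV),0])
    th=.55+np.arctan2(d[0],d[1]);a=th-.55;t=R.from_euler("z",CY,degrees=True).apply([np.cos(a),-np.sin(a),0])
    n=np.array([t[1],-t[0],0])
    print("t",o["time_s"],"th",round(th,3),"r",round(np.hypot(*d[:2]),4),"z",round(p[2],4),"Ft",round(float(np.dot(o["force"],t)),2),"F",np.round(o["force"],1),"grip",round(float(o["grip_width"]),4),round(float(o["grasp_force"]),1))
    return th
E
python3 - <<'E'
from lev import *
t=shot("top");s=[x for x in silhouettes("top","cover")][:5]
for x in s: print(round(x["p"],2),x["extent"])
k=np.array([.5105,.2405]);print(lp(.38)[0],lp(.38)[1].as_euler("xyz",True))
plan([(lp(.38,.2)[0],lp(.38,.2)[1],14),(lp(.38)[0],lp(.38)[1],6)],.06)
E
```

```text
0.9 [289.5, 260.6, 324.0, 312.5]
0.82 [457.8, 313.2, 517.1, 364.7]
0.79 [463.0, 247.0, 496.9, 279.4]
[0.50948796 0.23938068 0.092     ] [180.           0.         109.83028252]
max 0.018 0.01800027777563446 0.12853404218338424
[[0.0073,-0.0149,-0.0058,-0.03,0.025,-0.122,0.06],[0.0091,-0.0136,-0.006,-0.031,0.026,-0.121,0.06],[0.0109,-0.0123,-0.0062,-0.03,0.025,-0.122,0.06],[0.0124,-0.0107,-0.0062,-0.03,0.026,-0.121,0.06],[0.0138,-0.0088,-0.0062,-0.03,0.025,-0.122,0.06],[0.0149,-0.007,-0.0061,-0.031,0.026,-0.121,0.06],[0.0157,-0.0049,-0.0058,-0.03,0.025,-0.122,0.06],[0.0164,-0.0028,-0.0055,-0.03,0.026,-0.121,0.06],[0.0168,-0.0006,-0.0052,-0.03,0.025,-0.122,0.06],[0.0167,0.0016,-0.0047,-0.031,0.026,-0.121,0.06],[0.0166,0.0038,-0.0043,-0.03,0.025,-0.122,0.06],[0.0161,0.0058,-0.0036,-0.03,0.026,-0.121,0.06]]
[[0.0154,0.0079,-0.0031,-0.03,0.025,-0.122,0.06],[0.0143,0.0098,-0.0024,-0.031,0.026,-0.122,0.06],[0,0,0.018,0,0,0,0.06],[0,-0.0001,0.018,0,0,0,0.06],[0,0,0.018,0,0,0,0.06],[0,0,0.018,0,0,0,0.06],[0,0,0.018,0,0,0,0.06],[0,0,0.018,0,0,0,0.06]]
```

Call:
play_rows --steps '[[[0.0073,-0.0149,-0.0058,-0.03,0.025,-0.122,0.06],[0.0091,-0.0136,-0.006,-0.031,0.026,-0.121,0.06],[0.0109,-0.0123,-0.0062,-0.03,0.025,-0.122,0.06],[0.0124,-0.0107,-0.0062,-0.03,0.026,-0.121,0.06],[0.0138,-0.0088,-0.0062,-0.03,0.025,-0.122,0.06],[0.0149,-0.007,-0.0061,-0.031,0.026,-0.121,0.06],[0.0157,-0.0049,-0.0058,-0.03,0.025,-0.122,0.06],[0.0164,-0.0028,-0.0055,-0.03,0.026,-0.121,0.06],[0.0168,-0.0006,-0.0052,-0.03,0.025,-0.122,0.06],[0.0167,0.0016,-0.0047,-0.031,0.026,-0.121,0.06],[0.0166,0.0038,-0.0043,-0.03,0.025,-0.122,0.06],[0.0161,0.0058,-0.0036,-0.03,0.026,-0.121,0.06]]]'

```text
time_s: 15.9
tool_pos: [0.4959, 0.2076, 0.195]
tool_rot: [-176.8, 3.3, 96.3]
force: [0.5, 0.2, 0.2]
grip_width: 0.0601
grasp_force: 0.0
```

Call:
play_rows --steps '[[[0.0154,0.0079,-0.0031,-0.03,0.025,-0.122,0.06],[0.0143,0.0098,-0.0024,-0.031,0.026,-0.122,0.06],[0,0,0.01,0,0,0,0.06],[0,0,0.01,0,0,0,0.06],[0,0,0,0,0,0,0.06]]]'

```text
time_s: 16.4
tool_pos: [0.5077, 0.2377, 0.1767]
tool_rot: [-179.6, 0.1, 109.7]
force: [-0.3, 0.6, -0.2]
grip_width: 0.06
grasp_force: 0.0
```

```bash
python3 - <<'E'
from lev import *
print(get_obs()["tool_pos"],get_obs()["tool_rot"]);state()
a=cv2.imread
shot("side","pics/s5.png");shot("top","pics/t5.png")
i=cv2.imread("pics/s5.png")[110:260,190:350];j=cv2.imread("pics/t5.png")[190:340,180:340]
cv2.imwrite("pics/c5.png",np.hstack([cv2.resize(x,(400,375),interpolation=cv2.INTER_CUBIC) for x in(i,j)]))
E
```

```text
[0.50770474 0.23765942 0.17672859] [-1.79630080e+02  1.04661940e-01  1.09699516e+02]
t 16.4 th 0.36 r 0.114 z 0.1767 Ft -0.12 F [-0.3  0.6 -0.2] grip 0.06 0.0
```

View pics/c5.png

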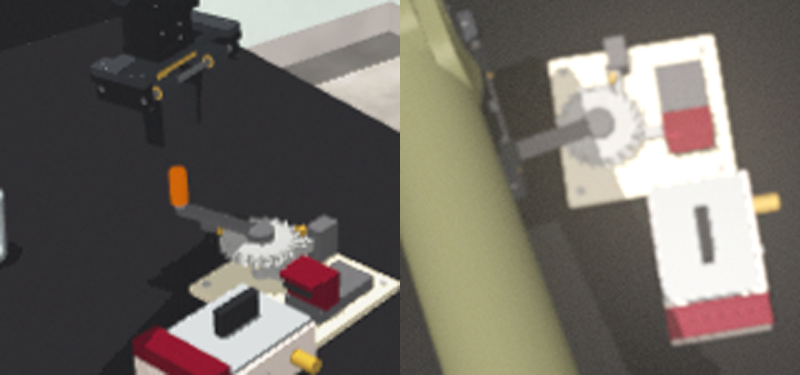

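In the left panel the fingers, at (153,130) and (197,105), straddle above the knob at (178,175). In the right panel the cover is seated flat, with the lip at the bottom. I'll go down over the knob and narrow the fingers.

Call:
play_rows --steps '[[[0,0,0.017,0,0,0,0.06],[0,0,0.017,0,0,0,0.06],[0,0,0.017,0,0,0,0.06],[0,0,0.017,0,0,0,0.06],[0,0,0.017,0,0,0,0.06],[0,0,0,0,0,0,0.026],[0,0,0,0,0,0,0.026],[0,0,0,0,0,0,0.026],[0,0,0,0,0,0,0.026],[0,0,0,0,0,0,0.026]]]' --force 5

```text
time_s: 17.5
tool_pos: [0.5098, 0.2396, 0.0957]
tool_rot: [180.0, -0.0, 109.8]
force: [-0.5, 0.4, 0.3]
grip_width: 0.0302
grasp_force: 0.0
```

```bash
python3 - <<'E'
from lev import *
th=state()
plan([(*lp(x),2) for x in (.5,.65,.8,.92,1.0,1.06)],.026)
E
```

```text
t 17.5 th 0.383 r 0.1151 z 0.0957 Ft -0.39 F [-0.5  0.4  0.3] grip 0.0302 0.0
max 0.0087 0.0087 0.075
[[-0.0005,0.0067,0.0018,0,0,0.06,0.026],[0,0.0067,0.0019,0.001,-0.001,0.06,0.026],[-0.0007,0.0086,0,0,0,0.075,0.026],[0,0.0087,0,0,0,0.075,0.026],[-0.0006,0.0085,0,0,0,0.075,0.026],[0,0.0087,0,0,0,0.075,0.026],[-0.0004,0.0068,0,0,0.001,0.06,0.026],[0,0.0069,0,0,0,0.06,0.026],[-0.0002,0.0046,0,0,0,0.04,0.026],[0,0.0046,0,0,0,0.04,0.026],[-0.0001,0.0035,0,0,0,0.03,0.026],[0,0.0034,0,0,0,0.03,0.026]]
```

Call:
play_rows --steps '[[[-0.0005,0.0067,0.0018,0,0,0.06,0.026],[0,0.0067,0.0019,0,0,0.06,0.026],[-0.0007,0.0086,0,0,0,0.075,0.026],[0,0.0087,0,0,0,0.075,0.026],[-0.0006,0.0085,0,0,0,0.075,0.026],[0,0.0087,0,0,0,0.075,0.026],[-0.0004,0.0068,0,0,0,0.06,0.026],[0,0.0069,0,0,0,0.06,0.026],[-0.0002,0.0046,0,0,0,0.04,0.026],[0,0.0046,0,0,0,0.04,0.026],[-0.0001,0.0035,0,0,0,0.03,0.026],[0,0,0,0,0,0,0.026]]]'

```text
time_s: 18.7
tool_pos: [0.5825, 0.2413, 0.0913]
tool_rot: [-180.0, -0.0, 72.6]
force: [-0.2, 1.9, -0.1]
grip_width: 0.0258
grasp_force: 0.6
```

```bash
python3 - <<'E'
from lev import *
th=state()
plan([(*lp(1.03-.1*i),1) for i in range(1,10)]+[(*lp(.07),1)],.026)
E
```

```text
t 18.7 th 1.025 r 0.1152 z 0.0913 Ft -0.77 F [-0.2  1.9 -0.1] grip 0.0258 0.6
max 0.0115 0.011515641536623133 0.1
[[-0.0008,-0.011,-0.0007,-0.001,0,-0.099,0.026],[-0.0006,-0.0114,0,0,0,-0.1,0.026],[-0.0006,-0.0115,0,0,0,-0.1,0.026],[-0.0005,-0.0115,0,0,0,-0.1,0.026],[-0.0006,-0.0115,0,0,0,-0.1,0.026],[-0.0006,-0.0114,0,0,0,-0.1,0.026],[-0.0006,-0.0115,0,0,0,-0.1,0.026],[-0.0005,-0.0115,0,0,0,-0.1,0.026],[-0.0006,-0.0115,0,0,0,-0.1,0.026],[-0.0002,-0.0069,-0.0001,0,0,-0.06,0.026]]
```

Call:
play_rows --steps '[[[-0.0008,-0.011,-0.0007,0,0,-0.099,0.026],[-0.0006,-0.0114,0,0,0,-0.1,0.026],[-0.0006,-0.0115,0,0,0,-0.1,0.026],[-0.0005,-0.0115,0,0,0,-0.1,0.026],[-0.0006,-0.0115,0,0,0,-0.1,0.026],[-0.0006,-0.0114,0,0,0,-0.1,0.026],[-0.0006,-0.0115,0,0,0,-0.1,0.026],[-0.0005,-0.0115,0,0,0,-0.1,0.026],[-0.0006,-0.0115,0,0,0,-0.1,0.026],[-0.0002,-0.0069,0,0,0,-0.06,0.026],[0,0,0,0,0,0,0.026]]]'

```text
time_s: 19.8
tool_pos: [0.4785, 0.2207, 0.0924]
tool_rot: [180.0, 0.0, 127.5]
force: [0.1, -0.0, 0.1]
grip_width: 0.0259
grasp_force: 0.0
```

```bash
python3 - <<'E'
from lev import *
th=state()
plan([(*lp(.07+.08*i),1) for i in range(1,13)],.026)
E
```

```text
t 19.8 th 0.062 r 0.1136 z 0.0924 Ft 0.08 F [ 0.1 -0.   0.1] grip 0.0259 0.0
max 0.01 0.010068266980965492 0.08
[[0.0011,0.01,0.0004,0,0,0.079,0.026],[-0.0004,0.0092,0,0,0,0.08,0.026],[-0.0004,0.0092,0,0,0,0.08,0.026],[-0.0003,0.0092,0,0,0,0.08,0.026],[-0.0004,0.0092,0,0,0,0.08,0.026],[-0.0004,0.0092,0,0,0,0.08,0.026],[-0.0003,0.0092,0,0,0,0.08,0.026],[-0.0004,0.0092,0,0,0,0.08,0.026],[-0.0004,0.0092,0,0,0,0.08,0.026],[-0.0004,0.0092,0,0,0,0.08,0.026],[-0.0003,0.0091,0,0,0,0.08,0.026],[-0.0004,0.0092,0,0,0,0.08,0.026]]
```

Call:
play_rows --steps '[[[0.0011,0.01,0.0004,0,0,0.079,0.026],[-0.0004,0.0092,0,0,0,0.08,0.026],[-0.0004,0.0092,0,0,0,0.08,0.026],[-0.0003,0.0092,0,0,0,0.08,0.026],[-0.0004,0.0092,0,0,0,0.08,0.026],[-0.0004,0.0092,0,0,0,0.08,0.026],[-0.0003,0.0092,0,0,0,0.08,0.026],[-0.0004,0.0092,0,0,0,0.08,0.026]]]'

```text
time_s: 20.6
tool_pos: [0.5459, 0.2477, 0.0913]
tool_rot: [-179.8, 0.0, 90.7]
force: [-2.5, -0.0, 2.0]
grip_width: 0.0258
grasp_force: 1.3
```

Call:
play_rows --steps '[[[-0.0004,0.0092,0,0,0,0.08,0.026],[-0.0004,0.0092,0,0,0,0.08,0.026],[-0.0003,0.0091,0,0,0,0.08,0.026],[-0.0004,0.0092,0,0,0,0.08,0.026],[0,0,0,0,0,0,0.026]]]'

```text
time_s: 21.1
tool_pos: [0.5835, 0.2417, 0.0913]
tool_rot: [180.0, 0.1, 72.5]
force: [-0.9, 0.1, 0.4]
grip_width: 0.0258
grasp_force: 0.0
```

```bash
python3 - <<'E'
from lev import *
th=state()
c=shot("top"); import cv2
for n in("top","side"):
    shot(n)
    for s in silhouettes(n,"jaw")[:1]:
        y,x=np.nonzero(s["pixels"]);print(n,s["p"],s["extent"],x.mean(),y.mean())
shot("side","pics/s6.png");i=cv2.imread("pics/s6.png")[170:270,240:350];cv2.imwrite("pics/s6c.png",cv2.resize(i,None,fx=6,fy=6,interpolation=cv2.INTER_CUBIC))
E
```

```text
t 21.1 th 1.033 r 0.1159 z 0.0913 Ft -0.9 F [-0.9  0.1  0.4] grip 0.0258 0.0
top 0.82 [268.5, 240.1, 308.1, 255.3] 292.9769392033543 249.57232704402514
side 0.62 [290.6, 218.1, 320.4, 237.8] 307.73658536585367 224.77560975609757
```

Call:
play_rows --steps '[[[-0.0008,-0.011,0,0,0,-0.099,0.026],[-0.0006,-0.0114,0,0,0,-0.1,0.026],[-0.0006,-0.0115,0,0,0,-0.1,0.026],[-0.0005,-0.0115,0,0,0,-0.1,0.026],[-0.0006,-0.0115,0,0,0,-0.1,0.026],[-0.0006,-0.0114,0,0,0,-0.1,0.026],[-0.0006,-0.0115,0,0,0,-0.1,0.026],[-0.0005,-0.0115,0,0,0,-0.1,0.026],[-0.0006,-0.0115,0,0,0,-0.1,0.026],[-0.0002,-0.0079,0,0,0,-0.07,0.026],[0,0,0,0,0,0,0.026]]]'

```text
time_s: 22.5
tool_pos: [0.4773, 0.222, 0.0919]
tool_rot: [180.0, -0.0, 128.1]
force: [-0.4, -0.4, 0.2]
grip_width: 0.0259
grasp_force: 0.0
```

```bash
python3 - <<'E'
from lev import *
th=state()
plan([(*lp(.06+.06*i),1) for i in range(1,18)],.026)
E
```

```text
t 22.5 th 0.061 r 0.1154 z 0.0919 Ft -0.61 F [-0.4 -0.4  0.2] grip 0.0259 0.0
max 0.0069 0.006906518659932803 0.06
[[-0.0006,0.0068,-0.0001,0,-0.001,0.059,0.026],[-0.0002,0.0069,0,0,0,0.06,0.026],[-0.0002,0.0069,0,0,0,0.06,0.026],[-0.0002,0.0069,0,0,0,0.06,0.026],[-0.0002,0.0069,0,0,0,0.06,0.026],[-0.0002,0.0069,0,0,0,0.06,0.026],[-0.0002,0.0069,0,0,0,0.06,0.026],[-0.0002,0.0069,0,0,0,0.06,0.026],[-0.0003,0.0069,0,0,0,0.06,0.026],[-0.0002,0.0069,0,0,0,0.06,0.026],[-0.0002,0.0068,0,0,0,0.06,0.026],[-0.0002,0.0069,0,0,0,0.06,0.026]]
[[-0.0002,0.0069,0,0,0,0.06,0.026],[-0.0002,0.0069,0,0,0,0.06,0.026],[-0.0002,0.0069,0,0,0,0.06,0.026],[-0.0002,0.0069,0,0,0,0.06,0.026],[-0.0002,0.0069,0,0,0,0.06,0.026]]
```

Call:
play_rows --steps '[[[-0.0006,0.0068,0,0,0,0.059,0.026],[-0.0002,0.0069,0,0,0,0.06,0.026],[-0.0002,0.0069,0,0,0,0.06,0.026],[-0.0002,0.0069,0,0,0,0.06,0.026],[0,0,0,0,0,0,0.026]]]'

```text
time_s: 23.0
tool_pos: [0.5019, 0.237, 0.0915]
tool_rot: [-180.0, 0.0, 114.4]
force: [0.0, 0.2, -0.2]
grip_width: 0.0264
grasp_force: 0.0
```

Call:
play_rows --steps '[[[-0.0002,0.0069,0,0,0,0.06,0.026],[-0.0002,0.0069,0,0,0,0.06,0.026],[-0.0002,0.0069,0,0,0,0.06,0.026],[-0.0002,0.0069,0,0,0,0.06,0.026],[0,0,0,0,0,0,0.026]]]'

```text
time_s: 23.5
tool_pos: [0.5274, 0.245, 0.0913]
tool_rot: [-179.9, 0.0, 100.7]
force: [0.3, 0.1, -1.0]
grip_width: 0.0259
grasp_force: 0.1
```

```bash
python3 -c "
from lev import *
state()"
```

```text
t 23.5 th 0.543 r 0.1158 z 0.0913 Ft 0.27 F [ 0.3  0.1 -1. ] grip 0.0259 0.1
```

Call:
play_rows --steps '[[[-0.0002,0.0069,0,0,0,0.06,0.026],[-0.0002,0.0069,0,0,0,0.06,0.026],[-0.0002,0.0069,0,0,0,0.06,0.026],[-0.0002,0.0069,0,0,0,0.06,0.026],[0,0,0,0,0,0,0.026]]]'

```text
time_s: 24.0
tool_pos: [0.5551, 0.2468, 0.0913]
tool_rot: [-180.0, 0.0, 87.0]
force: [0.4, 0.5, 0.4]
grip_width: 0.0264
grasp_force: 0.1
```

```bash
python3 -c "
from lev import *
state()
for n in('top','side'):
    shot(n)
    for s in silhouettes(n,'jaw')[:1]:
        y,x=np.nonzero(s['pixels']);print(n,s['p'],s['extent'],x.mean(),y.mean())
shot('side','pics/s6.png');i=cv2.imread('pics/s6.png')[170:270,240:350];cv2.imwrite('pics/s6c.png',cv2.resize(i,None,fx=6,fy=6,interpolation=cv2.INTER_CUBIC))
state()
"
```

```text
t 24.0 th 0.783 r 0.1157 z 0.0913 Ft 0.33 F [0.4 0.5 0.4] grip 0.0264 0.1
top 0.86 [269.2, 242.5, 311.5, 259.2] 292.7345679012346 251.8559670781893
side 0.89 [288.1, 218.8, 322.8, 237.7] 305.7132867132867 225.17482517482517
t 24.25 th 0.782 r 0.1155 z 0.0916 Ft 0.75 F [ 0.7 -1.2  0.7] grip 0.0259 0.0
```

Call:
play_rows --steps '[[[-0.0002,0.0069,0,0,0,0.06,0.026],[-0.0002,0.0069,0,0,0,0.06,0.026],[0,0,0,0,0,0,0.026],[0,0,0,0,0,0,0.026]]]'

```text
time_s: 24.65
tool_pos: [0.5687, 0.2453, 0.0914]
tool_rot: [-180.0, -0.0, 80.2]
force: [-0.7, 0.8, 0.3]
grip_width: 0.026
grasp_force: 0.3
```

Call:
play_rows --steps '[[[-0.0002,0.0069,0,0,0,0.06,0.026],[-0.0002,0.0069,0,0,0,0.06,0.026],[0,0,0,0,0,0,0.026],[0,0,0,0,0,0,0.026]]]'

```text
time_s: 25.05
tool_pos: [0.5823, 0.2417, 0.0915]
tool_rot: [180.0, 0.0, 73.3]
force: [0.1, -0.4, -0.2]
grip_width: 0.0257
grasp_force: 0.0
```

```bash
python3 -c "
from lev import *
state()
for n in('top','side'):
    shot(n)
    for s in silhouettes(n,'jaw')[:1]:
        y,x=np.nonzero(s['pixels']);print(n,s['p'],s['extent'],x.mean(),y.mean())
shot('side','pics/s6.png');i=cv2.imread('pics/s6.png')[170:270,240:350];cv2.imwrite('pics/s6c.png',cv2.resize(i,None,fx=6,fy=6,interpolation=cv2.INTER_CUBIC))
state()
"
```

```text
t 25.05 th 1.023 r 0.1156 z 0.0915 Ft 0.25 F [ 0.1 -0.4 -0.2] grip 0.0257 0.0
top 0.66 [268.2, 245.4, 308.8, 261.9] 292.1217798594848 253.78454332552693
side 0.91 [288.3, 213.2, 318.9, 238.4] 305.3566739606127 224.4617067833698
t 25.3 th 1.022 r 0.1157 z 0.0916 Ft 0.09 F [-0.1 -0.5  0. ] grip 0.0259 0.0
```

View pics/s6c.png

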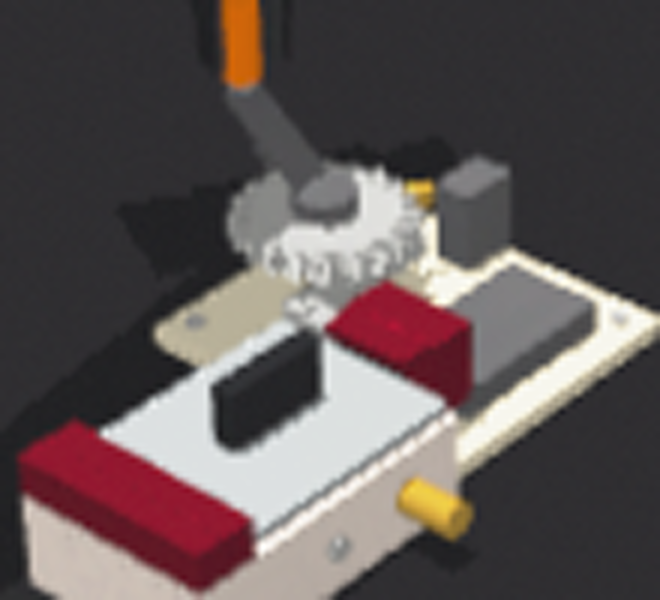

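The jaw's hood, at (400,330) in the crop, now reaches the plate's far edge. The cover is flat with its tongue end under the lip, at about (130,500). I'll make another stroke and read the force closely.

Call:
play_rows --steps '[[[-0.0008,-0.011,0,0,0,-0.099,0.026],[-0.0006,-0.0114,0,0,0,-0.1,0.026],[-0.0006,-0.0115,0,0,0,-0.1,0.026],[-0.0005,-0.0115,0,0,0,-0.1,0.026],[-0.0006,-0.0115,0,0,0,-0.1,0.026],[-0.0006,-0.0114,0,0,0,-0.1,0.026],[-0.0006,-0.0115,0,0,0,-0.1,0.026],[-0.0005,-0.0115,0,0,0,-0.1,0.026],[-0.0006,-0.0115,0,0,0,-0.1,0.026],[-0.0002,-0.0069,0,0,0,-0.06,0.026],[0,0,0,0,0,0,0.026]]]'

```text
time_s: 26.4
tool_pos: [0.4781, 0.2215, 0.0919]
tool_rot: [180.0, -0.0, 128.1]
force: [-1.1, 0.4, -0.6]
grip_width: 0.0256
grasp_force: 0.0
```

Call:
play_rows --steps '[[[-0.0004,0.0068,0,0,0,0.059,0.026],[-0.0002,0.0069,0,0,0,0.06,0.026],[-0.0002,0.0069,0,0,0,0.06,0.026],[-0.0002,0.0069,0,0,0,0.06,0.026],[0,0,0,0,0,0,0.026],[0,0,0,0,0,0,0.026]]]'

```text
time_s: 27.0
tool_pos: [0.5017, 0.2361, 0.0913]
tool_rot: [-179.9, 0.0, 114.5]
force: [-0.3, -0.5, 0.3]
grip_width: 0.0258
grasp_force: 0.0
```

```bash
cat > st.py <<'E'
from lev import *
state()
for n in('top','side','top'):
    shot(n)
    for s in silhouettes(n,'jaw')[:1]:
        y,x=np.nonzero(s['pixels']);print(n,round(s['p'],2),np.round(s['extent'],1),x.mean().round(1),y.mean().round(1))
    state()
E
python3 st.py
```

```text
t 27.0 th 0.307 r 0.1148 z 0.0913 Ft -0.51 F [-0.3 -0.5  0.3] grip 0.0258 0.0
top 0.8 [268.8 245.1 308.1 262.6] 292.0 252.9
t 27.1 th 0.305 r 0.1148 z 0.0914 Ft -0.76 F [-0.7 -0.3 -0. ] grip 0.0258 0.0
side 0.79 [283.6 213.1 317.8 239.7] 304.3 224.6
t 27.2 th 0.305 r 0.1148 z 0.0915 Ft 0.0 F [ 0.1 -0.3 -0.1] grip 0.0262 0.0
t 27.3 th 0.306 r 0.1148 z 0.0915 Ft -0.32 F [-0.4  0.1 -0.5] grip 0.026 0.0
```

Call:
play_rows --steps '[[[-0.0002,0.0069,0,0,0,0.06,0.026],[-0.0002,0.0069,0,0,0,0.06,0.026],[-0.0002,0.0069,0,0,0,0.06,0.026],[0,0,0,0,0,0,0.026]]]'

```text
time_s: 27.7
tool_pos: [0.5214, 0.2431, 0.0914]
tool_rot: [-179.9, -0.0, 104.1]
force: [-0.3, -0.2, -0.4]
grip_width: 0.0257
grasp_force: 0.2
```

Call:
play_rows --steps '[[[-0.0002,0.0069,0,0,0,0.06,0.026],[-0.0002,0.0069,0,0,0,0.06,0.026],[0,0,0,0,0,0,0.026]]]'

```text
time_s: 28.0
tool_pos: [0.5345, 0.2456, 0.0913]
tool_rot: [-179.9, -0.0, 97.3]
force: [-1.2, 0.1, 0.3]
grip_width: 0.0261
grasp_force: 0.7
```

```bash
python3 st.py
```

```text
t 28.0 th 0.604 r 0.1153 z 0.0913 Ft -1.15 F [-1.2  0.1  0.3] grip 0.0261 0.7
top 0.85 [267.3 244.6 308.4 262.3] 291.9 254.8
t 28.1 th 0.604 r 0.1153 z 0.0913 Ft -1.43 F [-1.5  0.6 -0.1] grip 0.0262 0.6
side 0.92 [288.2 217.7 317.3 236.9] 303.7 225.5
t 28.2 th 0.604 r 0.1153 z 0.0913 Ft -0.74 F [-0.8  0.2 -0.2] grip 0.0262 0.6
top 0.79 [268.4 246.5 311.6 260. ] 291.6 254.4
t 28.3 th 0.604 r 0.1153 z 0.0913 Ft -1.07 F [-1.2  0.6 -1.3] grip 0.026 0.7
```

Call:
play_rows --steps '[[[-0.0002,0.0069,0,0,0,0.06,0.026],[-0.0002,0.0069,0,0,0,0.06,0.026],[0,0,0,0,0,0,0.026]]]'

```text
time_s: 28.6
tool_pos: [0.5487, 0.2467, 0.0913]
tool_rot: [-180.0, -0.0, 90.4]
force: [-0.9, 1.6, -0.5]
grip_width: 0.0259
grasp_force: 0.7
```

Call:
play_rows --steps '[[[-0.0002,0.0069,0,0,0,0.06,0.026],[-0.0002,0.0069,0,0,0,0.06,0.026],[0,0,0,0,0,0,0.026]]]'

```text
time_s: 28.9
tool_pos: [0.5619, 0.2461, 0.0913]
tool_rot: [-179.9, -0.0, 83.6]
force: [-2.5, 1.3, 0.6]
grip_width: 0.0262
grasp_force: 1.5
```

```bash
python3 st.py
```

```text
t 28.9 th 0.842 r 0.1157 z 0.0913 Ft -2.61 F [-2.5  1.3  0.6] grip 0.0262 1.5
top 0.92 [268.1 247.4 309.4 262.4] 291.4 256.2
t 29.0 th 0.842 r 0.1157 z 0.0913 Ft -2.89 F [-2.8  0.8 -0.4] grip 0.0262 1.5
side 0.95 [284.2 215.8 317.2 239.8] 302.7 225.4
t 29.1 th 0.842 r 0.1157 z 0.0913 Ft -3.38 F [-3.2  2.1 -0.8] grip 0.0262 1.6
top 0.82 [269.1 245.6 306.9 262.6] 291.7 256.5
t 29.2 th 0.842 r 0.1157 z 0.0913 Ft -3.25 F [-3.1  1.7 -0.8] grip 0.0256 1.7
```

Call:
play_rows --steps '[[[-0.0002,0.0069,0,0,0,0.06,0.026],[-0.0002,0.0069,0,0,0,0.06,0.026],[0,0,0,0,0,0,0.026]]]'

```text
time_s: 29.5
tool_pos: [0.576, 0.2437, 0.0913]
tool_rot: [-179.9, -0.0, 76.6]
force: [-3.1, 2.3, -0.8]
grip_width: 0.0261
grasp_force: 1.6
```

Call:
play_rows --steps '[[[-0.0002,0.0069,0,0,0,0.06,0.026],[-0.0001,0.0035,0,0,0,0.03,0.026],[0,0,0,0,0,0,0.026]]]'

```text
time_s: 29.8
tool_pos: [0.5851, 0.2412, 0.0913]
tool_rot: [-179.9, 0.0, 71.6]
force: [-4.6, 1.5, 0.2]
grip_width: 0.0263
grasp_force: 2.5
```

```bash
python3 st.py | grep F
```

```text
t 29.8 th 1.048 r 0.1159 z 0.0913 Ft -4.89 F [-4.6  1.5  0.2] grip 0.0263 2.5
t 29.9 th 1.047 r 0.1159 z 0.0913 Ft -5.21 F [-4.5  2.8 -0.9] grip 0.0262 2.4
t 30.0 th 1.047 r 0.1159 z 0.0913 Ft -4.26 F [-3.6  2.7  0.8] grip 0.026 2.5
t 30.1 th 1.047 r 0.1159 z 0.0913 Ft -3.84 F [-3.4  2.1 -0. ] grip 0.0267 2.5
```

Call:
play_rows --steps '[[[-0.0008,-0.011,0,0,0,-0.099,0.026],[-0.0006,-0.0114,0,0,0,-0.1,0.026],[-0.0006,-0.0115,0,0,0,-0.1,0.026],[-0.0005,-0.0115,0,0,0,-0.1,0.026],[-0.0006,-0.0115,0,0,0,-0.1,0.026],[-0.0006,-0.0114,0,0,0,-0.1,0.026],[-0.0006,-0.0115,0,0,0,-0.1,0.026],[-0.0005,-0.0115,0,0,0,-0.1,0.026],[-0.0006,-0.0115,0,0,0,-0.1,0.026],[-0.0003,-0.0092,0,0,0,-0.08,0.026],[0,0,0,0,0,0,0.026]]]'

```text
time_s: 31.2
tool_pos: [0.4806, 0.2211, 0.0922]
tool_rot: [179.9, 0.1, 127.6]
force: [-0.0, -0.1, 1.1]
grip_width: 0.0259
grasp_force: 0.0
```

Call:
play_rows --steps '[[[-0.0004,0.0068,0,0,0,0.059,0.026],[-0.0002,0.0069,0,0,0,0.06,0.026],[-0.0002,0.0069,0,0,0,0.06,0.026],[-0.0002,0.0069,0,0,0,0.06,0.026],[0,0,0,0,0,0,0.026]]]'

```text
time_s: 31.7
tool_pos: [0.5051, 0.2359, 0.0918]
tool_rot: [179.9, 0.1, 113.8]
force: [-0.1, 0.3, 0.1]
grip_width: 0.0262
grasp_force: 0.0
```

Call:
play_rows --steps '[[[-0.0002,0.0069,0,0,0,0.06,0.026],[-0.0002,0.0069,0,0,0,0.06,0.026],[0,0,0,0,0,0,0.026]]]'

```text
time_s: 32.0
tool_pos: [0.5158, 0.2399, 0.0914]
tool_rot: [-179.8, 0.1, 107.0]
force: [-4.0, -1.8, 2.9]
grip_width: 0.026
grasp_force: 2.1
```

```bash
python3 st.py
```

```text
t 32.0 th 0.434 r 0.1135 z 0.0914 Ft -4.34 F [-4.  -1.8  2.9] grip 0.026 2.1
top 0.82 [266.5 247.3 310.2 266. ] 290.7 257.8
t 32.1 th 0.433 r 0.1135 z 0.0914 Ft -4.89 F [-4.3 -2.8  2.7] grip 0.0261 2.3
side 0.87 [286.5 217.7 315.4 240.9] 302.7 225.4
t 32.2 th 0.434 r 0.1136 z 0.0914 Ft -5.2 F [-4.4 -3.4  3.3] grip 0.0266 2.4
top 0.18 [280.4 259.8 323.8 312.7] 301.8 287.2
t 32.3 th 0.434 r 0.1135 z 0.0914 Ft -4.68 F [-3.9 -3.3  2.6] grip 0.0259 2.4
```

Call:
play_rows --steps '[[[-0.0002,0.0069,0,0,0,0.06,0.026],[-0.0002,0.0069,0,0,0,0.06,0.026],[0,0,0,0,0,0,0.026]]]'

```text
time_s: 32.6
tool_pos: [0.529, 0.2433, 0.0912]
tool_rot: [-179.8, 0.1, 100.1]
force: [-4.7, -2.0, 4.5]
grip_width: 0.0259
grasp_force: 2.7
```

Call:
play_rows --steps '[[[-0.0002,0.0069,0,0,0,0.06,0.026],[-0.0002,0.0069,0,0,0,0.06,0.026],[0,0,0,0,0,0,0.026]]]'

```text
time_s: 32.9
tool_pos: [0.5424, 0.2452, 0.0911]
tool_rot: [-179.8, 0.1, 93.2]
force: [-5.6, -2.4, 4.0]
grip_width: 0.0263
grasp_force: 2.7
```

```bash
python3 st.py | grep F
```

```text
t 32.9 th 0.673 r 0.1142 z 0.0911 Ft -5.7 F [-5.6 -2.4  4. ] grip 0.0263 2.7
t 33.0 th 0.672 r 0.1142 z 0.0911 Ft -4.45 F [-4.3 -2.6  3.5] grip 0.0264 2.6
t 33.1 th 0.672 r 0.1141 z 0.0911 Ft -5.17 F [-5.  -3.2  3.7] grip 0.0263 2.5
t 33.2 th 0.671 r 0.1142 z 0.0911 Ft -4.95 F [-4.8 -2.4  2.2] grip 0.0261 2.5
```

Call:
play_rows --steps '[[[0.0002,0.0069,0,0,0,0.06,0.026],[0.0002,0.0069,0,0,0,0.06,0.026],[0,0,0,0,0,0,0.026]]]'

```text
time_s: 33.5
tool_pos: [0.5555, 0.2454, 0.0909]
tool_rot: [-179.7, 0.1, 86.3]
force: [-7.6, -2.4, 4.4]
grip_width: 0.0262
grasp_force: 3.4
```

```bash
python3 st.py | grep F
```

```text
t 33.5 th 0.787 r 0.1145 z 0.0909 Ft -7.45 F [-7.6 -2.4  4.4] grip 0.0262 3.4
t 33.6 th 0.786 r 0.1146 z 0.091 Ft -6.56 F [-6.8 -3.4  4. ] grip 0.0263 3.3
t 33.7 th 0.786 r 0.1145 z 0.0909 Ft -6.46 F [-6.7 -3.8  3.2] grip 0.0261 3.2
t 33.8 th 0.786 r 0.1145 z 0.0909 Ft -6.74 F [-6.9 -2.4  2.4] grip 0.026 3.2
```

Call:
play_rows --steps '[[[0,0.0069,0,0,0,0.06,0.026],[0,0.0069,0,0,0,0.06,0.026],[0,0,0,0,0,0,0.026]]]'

```text
time_s: 34.1
tool_pos: [0.5679, 0.2439, 0.0904]
tool_rot: [-179.6, 0.2, 79.5]
force: [-10.0, -5.1, 6.6]
grip_width: 0.04
grasp_force: 5.0
```

```bash
python3 st.py | grep F
```

```text
t 34.1 th 0.897 r 0.1143 z 0.0904 Ft -9.04 F [-10.   -5.1   6.6] grip 0.04 5.0
t 34.2 th 0.891 r 0.1144 z 0.0904 Ft -10.05 F [-11.   -4.7   5.7] grip 0.0388 5.0
t 34.3 th 0.89 r 0.1143 z 0.0904 Ft -10.75 F [-11.6  -4.2   6. ] grip 0.0383 5.0
t 34.4 th 0.889 r 0.1143 z 0.0904 Ft -10.15 F [-11.1  -5.    5.8] grip 0.0386 5.0
```

Call:
play_rows --steps '[[[0,0,0,0,0,0,0.032],[0,0,0,0,0,0,0.032]]]' --force 12

```text
time_s: 34.6
tool_pos: [0.5657, 0.2446, 0.0904]
tool_rot: [-179.4, 0.3, 79.6]
force: [-14.5, -4.2, 7.7]
grip_width: 0.0331
grasp_force: 6.7
```

```bash
python3 st.py
```

```text
t 34.6 th 0.876 r 0.1147 z 0.0904 Ft -13.73 F [-14.5  -4.2   7.7] grip 0.0331 6.7
t 34.7 th 0.875 r 0.1147 z 0.0904 Ft -14.8 F [-15.5  -3.4   8.3] grip 0.0323 6.8
side 0.85 [284.8 216.9 315.2 237.7] 300.7 226.1
t 34.8 th 0.875 r 0.1147 z 0.0904 Ft -13.88 F [-14.6  -3.7   8.2] grip 0.0322 6.8
top 0.9 [267.1 250.7 311.1 266.8] 290.8 260.0
t 34.9 th 0.875 r 0.1147 z 0.0904 Ft -14.5 F [-15.3  -4.2   7.9] grip 0.0317 6.8
```

Call:
play_rows --steps '[[[0,-0.006,0,0,0,0,0.032],[0,0,0,0,0,0,0.032]]]'

```text
time_s: 35.1
tool_pos: [0.5615, 0.2456, 0.0903]
tool_rot: [-179.6, 0.2, 79.6]
force: [-8.7, -2.3, 2.9]
grip_width: 0.0324
grasp_force: 4.1
```

```bash
python3 st.py; python3 -c "
from h import *
o=get_obs();print(o['wrist_torque'],o['force'],o['tool_pos'],o['tool_rot'],o['qpos'])"
```

```text
t 35.1 th 0.839 r 0.1151 z 0.0903 Ft -8.42 F [-8.7 -2.3  2.9] grip 0.0324 4.1
top 0.62 [268.8 250.5 311.5 267.4] 292.0 259.6
t 35.2 th 0.84 r 0.1152 z 0.0903 Ft -8.42 F [-8.8 -3.2  3.3] grip 0.032 4.2
side 0.66 [284.8 217.5 314.6 239.5] 300.6 226.0
t 35.3 th 0.839 r 0.1152 z 0.0903 Ft -9.16 F [-9.4 -2.   3.2] grip 0.0321 4.3
top 0.68 [267.  251.7 311.  266.3] 290.5 259.7
t 35.4 th 0.839 r 0.1152 z 0.0902 Ft -8.44 F [-8.9 -3.5  3.6] grip 0.0325 4.3
[-0.79095956  2.10479821  0.11467681] [-8.89201453 -3.5268621   3.63766886] [0.56152103 0.24562819 0.09024854] [-179.58666795    0.19830847   79.57839768] [-47.72691591  20.94379311  26.46716745  97.98465403 -10.28288392
  63.93108004 -28.58014846]
```

```bash
cat > red.py <<'E'
from lev import *
def red(n,box):
    ms=[]
    for _ in range(3):
        f=shot(n)["frame"][box[1]:box[3],box[0]:box[2]].astype(float)
        w=np.clip((f[...,0]-1.6*np.maximum(f[...,1],f[...,2])-15)/60,0,1); y,x=np.mgrid[:w.shape[0],:w.shape[1]]
        ms.append([(w*x).sum()/w.sum()+box[0],(w*y).sum()/w.sum()+box[1],w.sum()])
    return np.round(np.mean(ms,0),2)
if __name__=="__main__":
    print(red("top",(270,225,325,275)),red("side",(285,200,345,245)))
E
python3 red.py; python3 -c "
from red import *
# same measure on first pictures
for n,b in(('top',(270,225,325,275)),('side',(285,200,345,245))):
    f=cv2.imread(f'pics/{n}0.png')[b[1]:b[3],b[0]:b[2],::-1].astype(float)
    w=np.clip((f[...,0]-1.6*np.maximum(f[...,1],f[...,2])-15)/60,0,1);y,x=np.mgrid[:w.shape[0],:w.shape[1]]
    print(n,(w*x).sum()/w.sum()+b[0],(w*y).sum()/w.sum()+b[1],w.sum())
c=shot('top');Rz=R.from_euler('z',CY,degrees=True)
print(proj(c,CH+Rz.apply([[x,0,.075] for x in(.05,.06,.07,.08,.1,.12)])))
state()"
```

```text
[298.14 259.08  41.24] [302.03 226.64 169.75]
top 295.4164746543779 239.77592165898616 17.359999999999953
side 313.8907230108947 219.9362642602986 181.74
[[299.2139941  265.64773463]
 [298.65357741 262.02626312]
 [298.09480155 258.41391273]
 [297.5376784  254.81077197]
 [296.42843639 247.63246455]
 [295.32594118 240.49201416]]
t 35.75 th 0.84 r 0.1152 z 0.0903 Ft -8.66 F [-9.1 -3.1  4.1] grip 0.0317 4.3
```

```bash
cat > red.py <<'E'
from lev import *
B={"top":(270,225,325,285),"side":(285,200,345,245)}
def cen(n,img):
    b=B[n];f=img[b[1]:b[3],b[0]:b[2]].astype(float)
    w=np.clip((f[...,0]/np.maximum(f[...,1],f[...,2]).clip(8)-1.3)/.5,0,1)*(f[...,0]>60); w[w<.2]=0
    y,x=np.mgrid[:w.shape[0],:w.shape[1]];return np.array([(w*x).sum()/w.sum()+b[0],(w*y).sum()/w.sum()+b[1],w.sum()])
def now():
    for n in B: print(n,np.round(np.mean([cen(n,shot(n)["frame"]) for _ in range(3)],0),2))
if __name__=="__main__": now(); state()
E
python3 -c "
from red import *
for n in B:
  for k in ('0','5','6'):
    i=cv2.imread(f'pics/{n[0]}{k}.png' if k!='0' else f'pics/{n}0.png')
    if i is not None: print(n,k,np.round(cen(n,i[...,::-1]),2))
now()
c=shot('side');Rz=R.from_euler('z',CY,degrees=True)
print(proj(c,CH+Rz.apply([[x,0,.07] for x in(.05,.06,.07,.08,.1,.12)])))"
```

```text
top 0 [295.09 241.25 265.83]
top 5 [295.09 241.39 284.6 ]
side 0 [314.95 222.22 330.35]
side 5 [314.94 222.21 330.43]
side 6 [307.77 225.95 288.57]
top [297.99 259.39 269.64]
side [302.96 227.42 237.02]
[[297.09973675 227.5405456 ]
 [299.51927176 225.97829877]
 [301.91786368 224.42962111]
 [304.29577113 222.89434443]
 [308.99054716 219.86333424]
 [313.60558975 216.8839743 ]][ WARN:0@0.213] global loadsave.cpp:275 findDecoder imread_('pics/t6.png'): can't open/read file: check file path/integrity
```

At 8.6 N on the knob, and 50 mm of jaw travel in the images (about 45 N at the pad), this is the well-tight range. I'll back off gently, open, and check the slip.

Call:
play_rows --steps '[[[0,-0.006,0,0,0,0,0.032],[0,-0.006,0,0,0,0,0.032],[0,-0.006,0,0,0,0,0.032],[0,-0.006,0,0,0,0,0.032],[0,0,0,0,0,0,0.032]]]'

```text
time_s: 36.6
tool_pos: [0.5416, 0.2518, 0.0918]
tool_rot: [179.9, -0.1, 79.6]
force: [1.1, 0.7, -0.0]
grip_width: 0.0319
grasp_force: 0.0
```

```bash
python3 red.py
```

```text
top [297.76 258.19 277.36]
side [303.77 227.19 246.92]
t 36.9 th 0.672 r 0.1197 z 0.0917 Ft -0.1 F [-0.1 -0.1  1.1] grip 0.0319 0.0
```

The slip was only about 3.4 mm of jaw travel (−11 N). The separate estimates of what is left run from about 20 to 40 N. I'll open, go up and clear off.

Call:
play_rows --steps '[[[0,0,0,0,0,0,0.06],[0,0,0,0,0,0,0.06],[0,0,0,0,0,0,0.06],[0,0,0,0,0,0,0.06],[0,0,-0.02,0,0,0,0.06],[0,0,-0.02,0,0,0,0.06],[0,0,-0.02,0,0,0,0.06],[0,0,-0.02,0,0,0,0.06],[0,0,-0.02,0,0,0,0.06],[0,0,0,0,0,0,0.06]]]'

```text
time_s: 37.9
tool_pos: [0.5433, 0.2514, 0.1946]
tool_rot: [179.8, -0.2, 79.5]
force: [1.0, -0.6, 0.2]
grip_width: 0.0601
grasp_force: 0.0
```

```bash
python3 red.py; python3 - <<'E'
from red import *
shot("top","pics/tf.png");f=cv2.imread("pics/tf.png").astype(int);a=cv2.imread("pics/t5.png").astype(int)
for n,e in(("bottle","top"),("timer","top"),("beaker","side"),("cover","side")):
    shot(e); print(n,[(round(s["p"],2),np.round(s["extent"])) for s in silhouettes(e,n)[:3]])
# jaw red edge rows along chamber axis in top picture (front edge) & hood x
r=f[235:330,285:318]; m=(r[...,2]>1.4*r[...,1])&(r[...,2]>60)
ys=np.nonzero(m.sum(1)>6)[0]+235; print("red rows",ys.tolist())
c=shot("top");Rz=R.from_euler('z',CY,degrees=True)
print(np.round(proj(c,CH+Rz.apply([[x,0,.074] for x in(.04,.05,.06,.07,.08)]))[:,1],1))
E
```

```text
top [297.76 258.2  278.21]
side [303.78 227.18 246.84]
t 38.2 th 0.662 r 0.1195 z 0.1901 Ft 0.46 F [0.4 0.7 0.6] grip 0.0598 0.0
bottle [(0.58, array([350., 161., 375., 190.])), (0.27, array([399., 177., 429., 207.]))]
timer [(0.64, array([399., 177., 428., 206.]))]
beaker []
cover [(0.74, array([348., 369., 425., 436.])), (0.62, array([261., 222., 315., 260.])), (0.6, array([425., 329., 467., 364.]))]
red rows [251, 252, 253, 254, 255, 256, 257, 258, 259, 260, 261, 262, 263, 264, 265, 266, 310, 311, 312, 313, 314, 315, 316, 317, 318, 319, 320, 321, 322, 323, 324]
[269.3 265.7 262.1 258.5 254.9]
```

The hood edge sits at chamber x of about 48 mm, so the springs are shortened by about 11 mm (about 36 N). The jaw is unchanged after release. I'm handing in.

```bash
python3 -c "
from cell import *
print(sign_off())"
```

```text
the job is handed in; nothing more can be done
None
```

I hooked the cover in, swung it down flat and clamped it; everything is released and the job is handed in. The pad force left on the cover is my estimate, about 36 N from the last camera image (limits 15 to 90 N). The lever once read about 14 N, above the 7.5–10 N "well tight" range. I took that as a tooth bump and backed off to about 8.6 N. The final look found the bottle and timer where they were, but the beaker was not detected in the side view, so I could not confirm it there.

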